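# Snap a sharps bin's lid shut all round its rim

### The job

The lid of the new sharps bin is only laid on: take the round-nosed closing tool out of its stand and run its nose round the lid's rim in one unbroken pass, without lifting it off, so that every snap catch is pressed fully home. Press firmly but never with more than 25 N, which would crack the lid, and touch the lid with nothing but the tool. Then put the tool back in its stand as it was, and leave everything else on the bench alone.

Things in the scene. Friction and masses are not known exactly. Their poses are not given: they have to be found in the camera images.
- bracket: White wire bracket fixed to the bench, 136 x 110 mm; the yellow sharps bin with white lid hangs in it. Origin: centre of its underside, on the bench; z up, x along the bin's longer side. The bin sits loosely and leans 2 to 3.8 degrees one way or another about a point 88 mm up; it keeps its lean, which is not in this pose, so rim heights differ from place to place by up to 4 mm from the figures given
- rim_centre (a point): Middle of the bin's lid if it did not lean, level with the catch tops when home, 110 mm above the bench. Axes as the bracket's. The rim of catches is 14 mm wide; its mid-line is a rounded rectangle, half sizes 60 (x) and 46 mm (y), corner radius 32, 369 mm round. The lid's middle part stands 9 mm above the home catches (mouth collar 14), its wall 14 mm inside the mid-line; nothing outside
- stand: Grey tool stand fixed to the bench, block 78 x 78 x 45 mm high, with an upright chamfered through hole of 34 mm in its middle. Origin: centre of its underside, on the bench; z up
- tool_grip (a point): Middle of the closing tool's black handle, half-way up it; z up along the tool. Handle 24 (x) by 16 (y) by 52 mm long. Below it a round 44 mm collar, underside 30 mm below this point, resting on the stand's top; then a 14 mm steel shaft ending in a domed steel nose, lowest point 66 mm below this point. About 0.2 kg, loose
- tool_nose (a point): Lowest point, in the middle, of the steel nose at the lower end of the closing tool: a dome of 20 mm radius, 26 mm across, 66 mm below the handle's middle; 9 mm above the bench while the tool stands in its stand
- catch00 (a joint): Snap catch 0: how far pressed down, 0 up, 0.002 m home. Catches 0 to 11 follow one another anticlockwise seen from above, each 31 mm of the mid-line with 1.2 mm gaps, number 0 beginning at the middle of the bin's +x side. Each moves straight down 2 mm, resists with about 3.5 N (a nose between two meets both), stays where pushed and stops hard when home; its ends are bevelled so that the nose rides on to the next
- catch01 (a joint): Snap catch 1: how far pressed down, 0 up, 0.002 m home
- catch02 (a joint): Snap catch 2: how far pressed down, 0 up, 0.002 m home
- catch03 (a joint): Snap catch 3: how far pressed down, 0 up, 0.002 m home
- catch04 (a joint): Snap catch 4: how far pressed down, 0 up, 0.002 m home
- catch05 (a joint): Snap catch 5: how far pressed down, 0 up, 0.002 m home
- catch06 (a joint): Snap catch 6: how far pressed down, 0 up, 0.002 m home
- catch07 (a joint): Snap catch 7: how far pressed down, 0 up, 0.002 m home
- catch08 (a joint): Snap catch 8: how far pressed down, 0 up, 0.002 m home
- catch09 (a joint): Snap catch 9: how far pressed down, 0 up, 0.002 m home
- catch10 (a joint): Snap catch 10: how far pressed down, 0 up, 0.002 m home
- catch11 (a joint): Snap catch 11: how far pressed down, 0 up, 0.002 m home
- tip_box_a: Bystander: box of yellow pipette tips, 122 x 84 x 65 mm. Origin: centre of its underside
- tip_box_b: Bystander: blue box of red pipette tips, 122 x 84 x 65 mm. Origin: centre of its underside
- well_plate: Bystander: black 96-well plate, 127 x 85 x 17 mm. Origin: centre of its underside
- petri_dishes: Bystander: stack of two clear Petri dishes, 91 mm across, 31 mm high. Origin: centre of its underside
- tube_rack: Bystander: white rack of small tubes, 60 x 130 x 40 mm. Origin: centre of its underside
- reagent_bottle: Bystander: reagent bottle, 60 mm across, 105 mm high. Origin: centre of its underside
- marker_pen: Bystander: marker pen lying down, 140 mm long, 13 mm thick. Origin: centre of its underside

How it is judged:
On the way, in this order (a step that is already met when the one before it is completed fails the run):
1. the tool is drawn out of its stand (z of tool_nose in the frame of stand above 0.052 m), for 0.1 s.
2. all twelve catches are pressed home (1.6 of 2 mm or more) (value of joint each of catch00, catch01, catch02, catch03, catch04, catch05, catch06, catch07, catch08, catch09, catch10, catch11 above 0.0016 m), for 0.1 s.
At the end, for the whole second after the job is handed in: all twelve catches are home (pressed 1.6 mm or more of their 2 mm), and the tool stands released and at rest in the stand's hole, its collar on the block (nose within 6 mm of the hole's axis and under 13 mm above the bench, tilt under 0.12 rad) (all of step 2 and horizontal distance between tool_nose and stand below 0.006 m and z of tool_nose in the frame of stand below 0.013 m and angle between tool_grip's own z axis and vertical below 0.12 rad and linear speed of tool below 0.02 m/s); the robot touches nothing.
It fails at once if the lid or bin is pressed by the tool with more than 25 N (contact force between tool and bracket above 25 N).
It fails at once if the tool's nose is lifted clear of the rim (14 mm above the level of the home catches) when the pass has begun (a catch 1 mm down) and not every catch is home (value of joint any of catch00, catch01, catch02, catch03, catch04, catch05, catch06, catch07, catch08, catch09, catch10, catch11 above 0.001 m and not (value of joint each of catch00, catch01, catch02, catch03, catch04, catch05, catch06, catch07, catch08, catch09, catch10, catch11 above 0.0016 m) and z of tool_nose in the frame of bracket above 0.124 m).
It fails at once if the fingers press on the bin or its lid (contact force between the fingers and bracket above 1 N).
It fails at once if the arm presses on the bin or its lid (contact force between the arm and bracket above 1 N).
It fails at once if a bystander is moved more than 30 mm (distance of any of tip_box_a, tip_box_b, well_plate, petri_dishes, tube_rack, reagent_bottle, marker_pen from where it was at the start of the episode above 0.03 m).
It also fails if it takes over 72 s, if anything falls off the work surface, if the arm or the gripper's body presses on something with over 40 N, if the wrist force passes 120 N, or if a joint passes its speed limit or range.

### The arm

A 7-joint arm with a two-finger parallel gripper is mounted at the origin on the work surface. World frame = base frame: x ahead of the robot, y to its left, z up, the work surface at z = 0. Lengths are in m, angles in rad, forces in N, time in s.
With the tool pointing down it reaches from about 0.425 to 0.925 m from the base axis. Payload 6.8 kg.
Tool frame: the origin (TCP) lies on the front face of the gripper's body, between the roots of the fingers; the fingertips stand 73 mm ahead of it and the grasp point (between the pads) lies 54 mm ahead of it (tcp_to_tips is the distance from the TCP to the fingertips, in m); z points along the fingers, x is the direction in which the jaws open and shut, and the axes are right-handed (so a half turn about z gives the same grasp; the last joint's range is limited). The gripper opens to 85 mm and grips with 20 to 120 N. Pads are 22 mm wide; open, the fingers measure 114 mm over their backs; the gripper's body (76 mm by 85 mm) begins 54 mm behind the grasp point. The pads swing forward as they close: fully open they stand 13 mm farther back than shut.
Start: joints at [1.155, 0.477, 0.022, 1.555, -0.011, 1.109, -0.083], TCP at [0.205, -0.643, 0.304] pointing down, gripper open.
Joint ranges: [-2.96, 2.96], [-0.34, 2.1], [-1.41, 1.46], [0.24, 2.44], [-1.37, 4.51], [0.17, 1.92], [-2.96, 2.96]. Speed limits (rad/s): [2.39, 2.39, 3.14, 3.14, 3.14, 3.14, 3.14].

### API

Orientations are given as a unit quaternion [w, x, y, z].
In Python, from station import get_obs, read_camera, hand_in, look_for, silhouettes, tcp_to_tips gives the robot as it stands. The module is installed in compiled form; this text tells all that it offers.
- The arm moves only by the tool apply_moves, never from a script. Its argument "moves" is a list of rows, each a list of 3 entries, a list of its own where there are three numbers: the shift along the tool's x, y, z in units of 25 mm (1.0 is 25 mm), then the turn, a rotation vector about the tool's x, y, z in units of 10 degrees (1.0 is 10 degrees), then the gripper's target within -1 to 1 (fully open at 1, half-way at 0, shut at -1). In form: [[[dx, dy, dz], [rx, ry, rz], jaw], ...]. A call has 1 to 20 rows; each row is the pose to reach, as a shift and turn from the pose commanded when the call began, along the tool's axes at that moment; what a row does not reach only later rows make up. A row lasts 1/8 s, in which the tool goes at most 62.5 mm and 10.7 degrees, less where a joint would pass 70% of its speed; a pose out of reach is approached as far as the arm can. A call with a gripper value outside its range is refused whole. The fingers move at their own pace and stop on an object; "force" is the grip in N (left out, the last holds). Time passes only in rows, so rows that repeat a pose let the fingers close. It gives the time, the measured TCP pose, the force and the opening at its end, in the units of the state.
- get_obs(): the state, without advancing time (a new reading comes with each control period).
- read_camera(name): name is "side" or "top" or "wrist"; returns a dict with "color" (480x640x3 uint8, red, green, blue), "mtx" (3x3 intrinsics, pixels), "eye" and "rotation" of the camera in the world; the wrist camera has in their place "hand_eye" (4x4, takes a point from camera to tool coordinates, whose origin is the TCP and whose axes are the tool frame's). Camera axes: x right, y up, looking along -z (the intrinsics and any distortion apply to the point x, -y, -z); pixel columns grow to the right and rows downward; lengths in m; the calibration is good to about 2 mm. A picture is of the moment at which its call begins: read the wrist's pose just before it. There is no depth.
- hand_in(): hands the job in, once; it reports no verdict.
Trained networks look in the newest picture that a camera, given by its name, has taken for a name from the list of things; names that differ only in an ending like _2 or _b are one class to them, and where a whole thing is asked for, a point or a joint stands for the part that bears it (a point fixed in the world has none). Each returns a list of dicts, best first, with "conf" (0 to 1); they miss things now and then, are a little off and sometimes report something else, mostly with a low value. They report only what shows in the picture. A call takes as long as a camera call.
- look_for(camera, query): "pixel" ([row, column] in pixels, amid what is visible of it).
- silhouettes(camera, query): "mask" (480x640 bool, what is visible of it) and "pixel" ([row, column] in pixels, amid what is visible of it).
The state is a dict: "t": time; "q": joint angles; "joint_vel": joint speeds; "joint_torque": joint torques, N m; "eef_pos": TCP position; "tool_rot": TCP orientation; "contact_force": force on the tool from outside, world axes, zero at the start; "torque": the same for the moment, N m; "gripper_width": opening from 0.0 (shut) to 1.0 (fully open).
Only numpy, scipy, OpenCV 4.12 (cv2) and the standard library are available. Lean on these libraries where they do the work, as an engineer would, in place of code of your own. Each camera call takes 0.05 s, during which the arm holds its last target.

## Working session

There is one attempt and no reset: what is moved stays moved. The work goes in short steps, Python scripts to look and compute and a tool call to move; the robot and the scene stay as the last step left them, time stands still between calls to the robot, and variables do not carry over. Pictures are saved under pics/ and viewed, and the job is handed in when it is done.

Besides the shell and the picture viewer there is one more tool, called after "Emit:" in YAML: its name, and indented under it one key for each argument. apply_moves: Moves the arm, as the interface text tells. Its arguments: {"type":"object","properties":{"moves":{"type":"array"},"force":{"type":"number"}},"required":["moves"]}

```bash
mkdir -p pics; ls; python3 - <<'E'
from station import *
import cv2
o=get_obs()
for k,v in o.items(): print(k,v)
print(tcp_to_tips)
for c in ["side","top","wrist"]:
    r=read_camera(c); cv2.imwrite(f"pics/{c}0.png",r["color"][:,:,::-1])
    print(c,{k:v for k,v in r.items() if k!="color"})
    for n in ["bracket","stand","tool_grip","tool_nose"]:
        print(n,[(round(d["conf"],2),d["pixel"]) for d in look_for(c,n)][:3])
E
```

```text
pics
t 0.0
q [ 1.15489729  0.47777312  0.02234549  1.55644756 -0.0115129   1.10928441
 -0.08309975]
joint_vel [ 0.00108487  0.0001313  -0.00058097 -0.00207715 -0.00026404 -0.0012388
  0.00077209]
joint_torque [ 3.35877839e-04 -5.96450329e+01  1.60794508e+00 -2.81191635e+01
  1.24578891e-02  9.35326709e-03  2.81398917e-05]
eef_pos [ 0.20435646 -0.64284459  0.30294543]
tool_rot [-4.75874267e-04  8.07146615e-01 -5.90350358e-01 -7.54644862e-04]
contact_force [-0.18756408 -0.10444318 -0.56783451]
torque [ 0.01320342 -0.01701459  0.02284082]
gripper_width 0.9974856477086865
0.0726
side {'mtx': array([[576.59415204,   0.        , 314.96108174],
       [  0.        , 576.59415204, 235.00935379],
       [  0.        ,   0.        ,   1.        ]]), 'eye': array([0.03629298, 0.70029995, 0.85471236]), 'rotation': array([-0.29144556, -0.13083799,  0.38797769,  0.86453121])}
bracket [(0.88, [204.8, 353.3]), (0.22, [289.0, 279.4])]
stand [(0.81, [302.3, 281.0])]
tool_grip [(0.91, [287.4, 279.8])]
tool_nose [(0.66, [286.5, 279.9])]
top {'mtx': array([[464.63695449,   0.        , 318.30678859],
    
[... 299 characters left out ...]
8.8, 364.7]), (0.39, [217.1, 420.2])]
tool_grip [(0.63, [257.5, 237.9])]
tool_nose [(0.83, [257.4, 239.8]), (0.54, [153.2, 425.9])]
wrist {'mtx': array([[400.9038465 ,   0.        , 313.80385115],
       [  0.        , 400.9038465 , 235.8546403 ],
       [  0.        ,   0.        ,   1.        ]]), 'hand_eye': array([[ 9.99999774e-01, -3.10215428e-04, -5.96892613e-04,
        -3.06413408e-04],
       [-4.73994889e-04, -9.54565903e-01, -2.97999518e-01,
        -7.59459861e-02],
       [-4.77329288e-04,  2.97999734e-01, -9.54565834e-01,
        -7.00812826e-02],
       [ 0.00000000e+00,  0.00000000e+00,  0.00000000e+00,
         1.00000000e+00]])}
bracket []
stand []
tool_grip []
tool_nose []
```

View pics/side0.png

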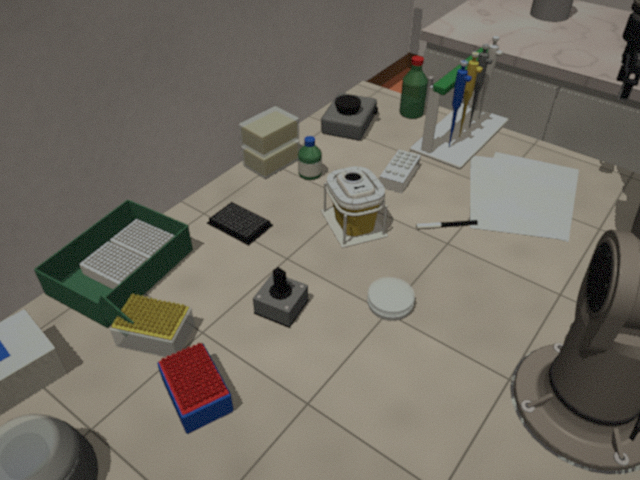

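View pics/top0.png

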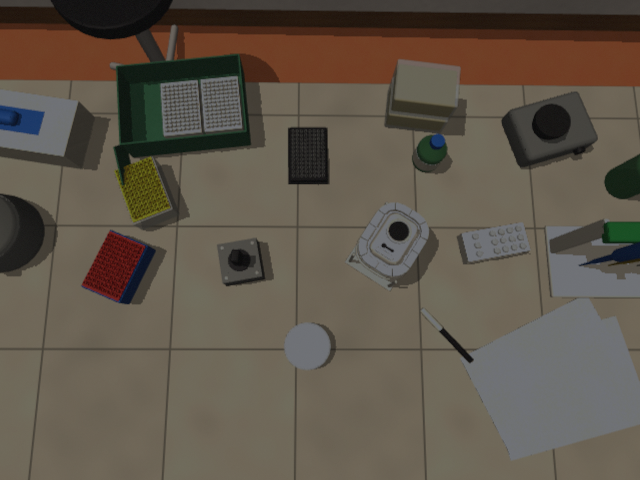

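```bash
cat > h.py <<'E'
import numpy as np, cv2
from station import *
from scipy.spatial.transform import Rotation as R
def q2m(q): return R.from_quat([q[1],q[2],q[3],q[0]]).as_matrix()
def cam(name):
    o=get_obs(); r=read_camera(name)
    if name=="wrist":
        T=np.eye(4);T[:3,:3]=q2m(o["tool_rot"]);T[:3,3]=o["eef_pos"]
        M=T@r["hand_eye"]; return r["color"],r["mtx"],M[:3,3],M[:3,:3]
    return r["color"],r["mtx"],np.array(r["eye"]),q2m(r["rotation"])
def ray(c,px):
    _,K,e,Rm=c; r,cc=px
    d=np.linalg.solve(K,[cc,r,1.]); d=Rm@np.array([d[0],-d[1],-d[2]])
    return e,d/np.linalg.norm(d)
def atz(c,px,z):
    e,d=ray(c,px); return e+d*(z-e[2])/d[2]
def tri(rays):
    A=np.zeros((3,3));b=np.zeros(3)
    for e,d in rays:
        P=np.eye(3)-np.outer(d,d);A+=P;b+=P@e
    x=np.linalg.solve(A,b)
    return x,[np.linalg.norm((np.eye(3)-np.outer(d,d))@(x-e)) for e,d in rays]
def proj(c,p):
    _,K,e,Rm=c; v=Rm.T@(np.asarray(p)-e); v=np.array([v[0],-v[1],-v[2]]); u=K@v; return np.array([u[1]/u[2],u[0]/u[2]])
E
python3 - <<'E'
from h import *
s=cam("side");t=cam("top")
print(s[2],s[3][:,2],t[3])
print("bottom",atz(t,(264,240),0.045),atz(t,(244,393),0.11),atz(s,(302,281),.045))
print("grip",tri([ray(s,(287.4,279.8)),ray(t,(257.5,238))]))
print("bracket",tri([ray(s,(195,355)),ray(t,(243,393))]))
for n in ["tip_box_a","well_plate","petri_dishes","tube_rack","reagent_bottle","marker_pen"]:
  print(n,[(d['conf'],d['pixel'],atz(t,d['pixel'],.03)[:2].round(3)) for d in look_for("top",n)][:3])
E
```

```text
[0.03629298 0.70029995 0.85471236] [-0.4523758   0.59457335  0.66470946] [[ 0.00289582  0.98386419 -0.17889346]
 [-0.99984629  0.00594212  0.01649509]
 [ 0.01729193  0.1788182   0.98373017]]
bottom [0.53197242 0.1420689  0.045     ] [ 0.56134199 -0.14754498  0.11      ] [0.52384094 0.16432727 0.045     ]
grip (array([0.54294178, 0.14460437, 0.05572391]), [np.float64(0.0002183575994886537), np.float64(0.00021835759948872065)])
bracket (array([ 0.57122865, -0.15185355,  0.07996423]), [np.float64(0.0025319208115937995), np.float64(0.002531920811593705)])
tip_box_a [(0.75, [191.7, 147.0], array([0.682, 0.338])), (0.74, [244.0, 391.0], array([ 0.576, -0.158])), (0.7, [268.4, 117.6], array([0.524, 0.385]))]
well_plate [(0.82, [153.9, 308.1], array([0.766, 0.01 ])), (0.46, [267.8, 119.7], array([0.525, 0.381]))]
petri_dishes [(0.71, [343.8, 303.9], array([0.379, 0.016]))]
tube_rack [(0.84, [241.3, 492.2], array([ 0.583, -0.364]))]
reagent_bottle [(0.59, [153.9, 428.3], array([ 0.769, -0.241]))]
marker_pen [(0.88, [336.4, 447.1], array([ 0.394, -0.263]))]
```

```bash
cat >> h.py <<'E'
import json,os
def getcmd():
    if os.path.exists('cmd.json'):
        d=json.load(open('cmd.json')); return np.array(d['p']),np.array(d['R'])
    return np.array([.205,-.643,.304]),q2m([-4.75874267e-04,8.07146615e-01,-5.90350358e-01,-7.54644862e-04])
def yawR(a): # tool down, tool x at world angle a
    x=np.array([np.cos(a),np.sin(a),0]);z=np.array([0,0,-1.]);return np.stack([x,np.cross(z,x),z],1)
def goto(p,Rt=None):
    p0,R0=getcmd(); Rt=R0 if Rt is None else Rt
    print("shift",(R0.T@(np.asarray(p)-p0)/.025).round(3),"turn",(R.from_matrix(R0.T@Rt).as_rotvec(degrees=True)/10).round(3))
def done(sh,tu): # record command actually sent
    p0,R0=getcmd(); p=p0+R0@np.array(sh)*.025; Rn=R0@R.from_rotvec(np.array(tu)*10,degrees=True).as_matrix()
    json.dump({'p':p.tolist(),'R':Rn.tolist()},open('cmd.json','w'))
    o=get_obs(); print("cmd",p.round(4),"meas",o["eef_pos"].round(4),"err deg",R.from_matrix(Rn.T@q2m(o["tool_rot"])).as_rotvec(degrees=True).round(2),"f",o["contact_force"].round(2),"t",o["t"],"w",o["gripper_width"])
E
python3 - <<'E'
from h import *
goto([.60,-.14,.40],yawR(-np.pi/2))
E
```

```text
shift [-14.394 -21.153  -3.817] turn [0.002 0.01  1.764]
```

Emit:
apply_moves:
  moves:
    - [[-1.2,-1.8,-1],[0,0,0.4],1]
    - [[-2.4,-3.5,-2],[0,0,0.8],1]
    - [[-3.6,-5.3,-3],[0,0,1.2],1]
    - [[-4.8,-7.1,-3.8],[0,0,1.76],1]
    - [[-6,-8.8,-3.8],[0,0,1.76],1]
    - [[-7.2,-10.6,-3.8],[0,0,1.76],1]
    - [[-8.4,-12.3,-3.8],[0,0,1.76],1]
    - [[-9.6,-14.1,-3.8],[0,0,1.76],1]
    - [[-10.8,-15.9,-3.8],[0,0,1.76],1]
    - [[-12,-17.6,-3.8],[0,0,1.76],1]
    - [[-13.2,-19.4,-3.8],[0,0,1.76],1]
    - [[-14.4,-21.15,-3.8],[0,0,1.76],1]
    - [[-14.4,-21.15,-3.8],[0,0,1.76],1]
    - [[-14.4,-21.15,-3.8],[0,0,1.76],1]

```text
t: 2.9
eef_pos: [0.5991, -0.1405, 0.3987]
tool_rot: [0.0, 0.707, -0.707, -0.0]
contact_force: [0.4, -0.9, 0.5]
gripper_width: 1.004
```

```bash
python3 - <<'E'
from h import *
done([-14.4,-21.15,-3.8],[0,0,1.76])
c=cam("wrist"); cv2.imwrite("pics/w1.png",c[0][:,:,::-1]); np.savez("w1.npz",c0=c[0],K=c[1],e=c[2],R=c[3])
for n in ["bracket","stand"]: print(n,[(round(d["conf"],2),d["pixel"]) for d in look_for("wrist",n)][:3])
goto([.53+.036,.145,.36])
E
```

```text
cmd [ 0.5999 -0.1399  0.3996] meas [ 0.5991 -0.1405  0.3987] err deg [0.   0.13 0.01] f [ 0.4  -0.91  0.52] t 2.9 w 1.0041915595412982
bracket [(0.85, [216.3, 320.0])]
stand [(0.87, [222.9, 77.0])]
shift [-11.393   1.347   1.603] turn [0. 0. 0.]
```

View pics/w1.png

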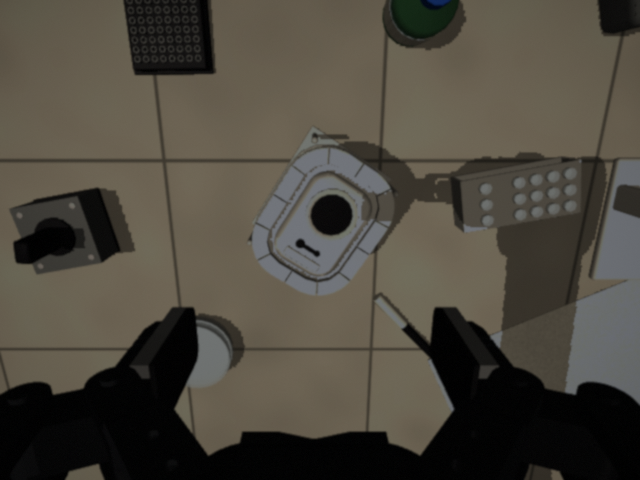

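Emit:
apply_moves:
  moves:
    - [[-2,0.2,0.4],[0,0,0],1]
    - [[-4,0.5,0.8],[0,0,0],1]
    - [[-6.2,0.8,1.2],[0,0,0],1]
    - [[-8.4,1.1,1.6],[0,0,0],1]
    - [[-10.4,1.3,1.6],[0,0,0],1]
    - [[-11.4,1.4,1.6],[0,0,0],1]
    - [[-11.4,1.4,1.6],[0,0,0],1]
    - [[-11.4,1.4,1.6],[0,0,0],1]

```text
t: 4.05
eef_pos: [0.5646, 0.1427, 0.3589]
tool_rot: [-0.0, -0.706, 0.708, -0.0]
contact_force: [0.5, -0.4, -0.7]
gripper_width: 0.997
```

```bash
python3 - <<'E'
from h import *
done([-11.4,1.4,1.6],[0,0,0])
c=cam("wrist"); cv2.imwrite("pics/w2.png",c[0][:,:,::-1]); np.savez("w2.npz",c0=c[0],K=c[1],e=c[2],R=c[3])
cv2.imwrite("pics/w2z.png",cv2.resize(c[0][120:360,160:480,::-1],None,fx=2.5,fy=2.5,interpolation=cv2.INTER_CUBIC))
for n in ["bracket","stand","tool_grip"]: print(n,[(round(d["conf"],2),d["pixel"],atz(c,d["pixel"],.075)) for d in look_for("wrist",n)][:3])
E
```

```text
cmd [0.5647 0.1452 0.3601] meas [0.5646 0.1427 0.3589] err deg [0.05 0.16 0.16] f [ 0.46 -0.42 -0.65] t 4.05 w 0.9971904523427888
bracket [(0.79, [185.8, 593.5], array([ 0.57623085, -0.10707328,  0.075     ]))]
stand [(0.74, [193.0, 309.2], array([0.57025821, 0.14646403, 0.075     ]))]
tool_grip [(0.72, [215.2, 312.4], array([0.54976657, 0.14365531, 0.075     ])), (0.42, [219.6, 78.5], array([0.54610688, 0.35702555, 0.075     ]))]
```

View pics/w2.png

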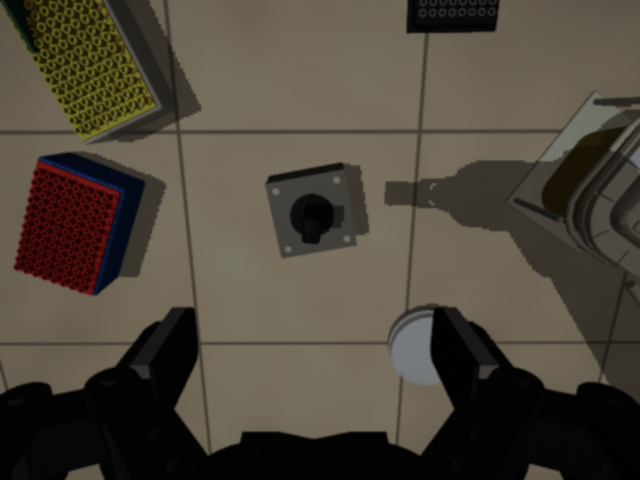

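View pics/w2z.png

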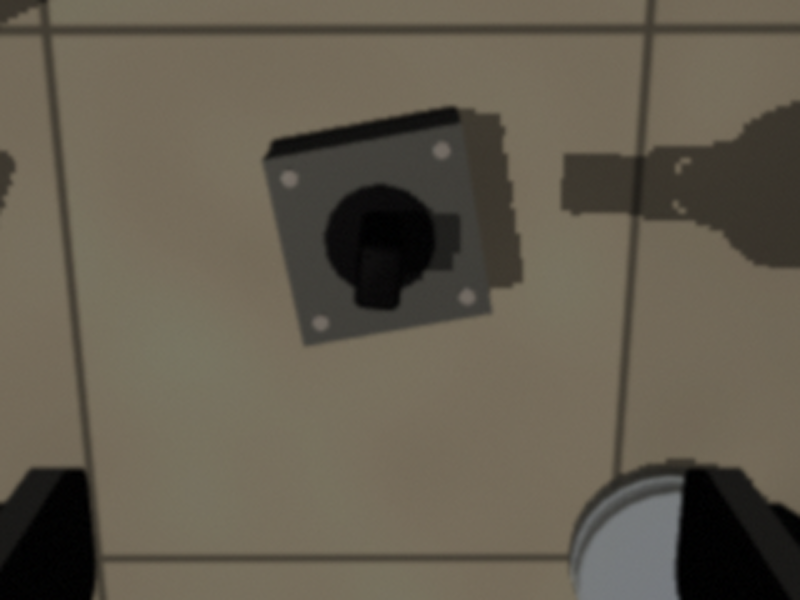

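```bash
python3 - <<'E'
from h import *
d=np.load("w2.npz"); c=(d["c0"],d["K"],d["e"],d["R"])
im=c[0][185:255,270:360].astype(float); im=np.clip(im*5,0,255).astype(np.uint8)
cv2.imwrite("pics/w2h.png",cv2.resize(im[:,:,::-1],None,fx=8,fy=8,interpolation=cv2.INTER_CUBIC))
cs=[atz(c,(120+r/2.5,160+k/2.5),.045) for r,k in [(157,265),(122,462),(312,491),(345,305)]]
for p in cs: print(p)
print(np.mean(cs,0),[np.linalg.norm(cs[i]-cs[(i+1)%4]) for i in range(4)])
ho=[atz(c,(120+r/2.5,160+k/2.5),.045) for r,k in [(179,289),(150,442),(297,467),(323,321)]]
print(np.mean(ho,0)); v=ho[1]-ho[0]; v2=ho[2]-ho[3]; print(np.degrees(np.arctan2(v[1],v[0])),np.degrees(np.arctan2(v2[1],v2[0])))
print("collar top?",atz(c,(120+240/2.5,160+380/2.5),.048), "hTop",atz(c,(120+288/2.5,160+378/2.5),.101))
E
```

```text
[0.5743619 0.1883212 0.045    ]
[0.58763907 0.11268363 0.045     ]
[0.51114786 0.099327   0.045     ]
[0.49711884 0.174862   0.045     ]
[0.54256692 0.14379846 0.045     ] [np.float64(0.07679403928926447), np.float64(0.07764860079686745), np.float64(0.07682674818429117), np.float64(0.07840688505037044)]
[0.54170906 0.14419848 0.045     ]
-79.31011000049698 -79.49975004465631
collar top? [0.54204606 0.14409887 0.048     ] hTop [0.53876504 0.14468373 0.101     ]
```

View pics/w2h.png

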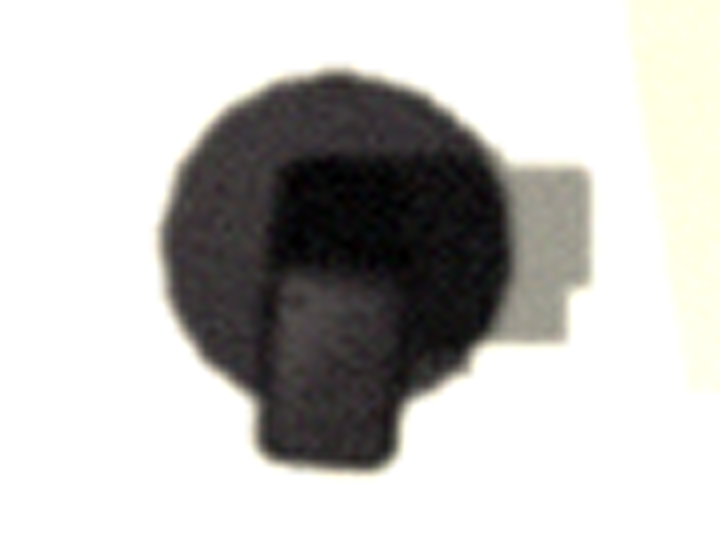

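```bash
python3 - <<'E'
from h import *
goto([.542,.1445,.1315],yawR(np.radians(-93)))
o=get_obs();print(o["eef_pos"])
E
```

```text
shift [0.041 0.901 9.143] turn [0.004 0.009 0.304]
[0.56453453 0.14327074 0.35891795]
```

Emit:
apply_moves:
  moves:
    - [[0,0.3,1],[0,0,0.1],1]
    - [[0,0.6,2.5],[0,0,0.2],1]
    - [[0,0.9,4],[0,0,0.3],1]
    - [[0,0.9,5],[0,0,0.3],1]
    - [[0,0.9,5],[0,0,0.3],1]
    - [[0,0.9,5],[0,0,0.3],1]

```text
t: 5.0
eef_pos: [0.5425, 0.1448, 0.235]
tool_rot: [0.001, -0.688, 0.725, -0.0]
contact_force: [1.2, -0.1, 0.3]
gripper_width: 1.004
```

```bash
python3 - <<'E'
from h import *
done([0,.9,5],[0,0,.3])
c=cam("wrist"); cv2.imwrite("pics/w3.png",np.clip(c[0][:,:,::-1].astype(float)*2,0,255)); np.savez("w3.npz",c0=c[0],K=c[1],e=c[2],R=c[3])
for z in (.045,.075,.101): print(z,proj(c,[.542,.144,z]))
goto([.542,.1445,.1315],yawR(np.radians(-93)))
E
```

```text
cmd [0.5421 0.1454 0.2351] meas [0.5425 0.1448 0.235 ] err deg [0.13 0.06 0.04] f [ 1.17 -0.13  0.3 ] t 5.0 w 1.0044073451622926
0.045 [229.42846823 315.29077274]
0.075 [243.36470151 315.49524444]
0.101 [258.41134345 315.71600799]
shift [ 4.100e-02 -1.000e-03  4.143e+00] turn [0.004 0.009 0.004][ WARN:0@0.990] global loadsave.cpp:1063 imwrite_ Unsupported depth image for selected encoder is fallbacked to CV_8U.
```

View pics/w3.png

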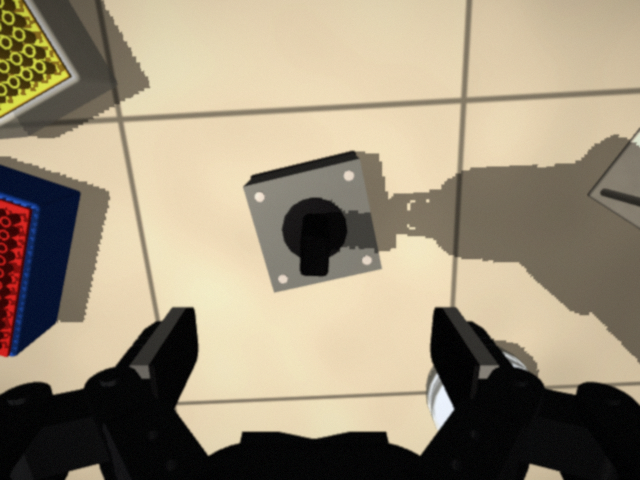

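Emit:
apply_moves:
  moves:
    - [[0,0,1],[0,0,0],1]
    - [[0,0,2],[0,0,0],1]
    - [[0,0,3],[0,0,0],1]
    - [[0,0,3.7],[0,0,0],1]
    - [[0,0,4.15],[0,0,0],1]
    - [[0,0,4.15],[0,0,0],1]
    - [[0,0,4.15],[0,0,0],0.2]
    - [[0,0,4.15],[0,0,0],-0.3]
    - [[0,0,4.15],[0,0,0],-0.7]
    - [[0,0,4.15],[0,0,0],-1]
    - [[0,0,4.15],[0,0,0],-1]
    - [[0,0,4.15],[0,0,0],-1]
    - [[0,0,4.15],[0,0,0],-1]
    - [[0,0,4.15],[0,0,0],-1]
  force: 100

```text
t: 6.8
eef_pos: [0.5419, 0.145, 0.1306]
tool_rot: [0.0, -0.689, 0.725, -0.0]
contact_force: [-1.2, -0.4, 5.8]
gripper_width: 0.18
```

```bash
python3 - <<'E'
from h import *
done([0,0,4.15],[0,0,0])
c=cam("wrist"); cv2.imwrite("pics/w4.png",np.clip(c[0][:,:,::-1].astype(float)*2,0,255).astype(np.uint8))
E
```

```text
cmd [0.542  0.1455 0.1313] meas [0.5419 0.145  0.1306] err deg [0.08 0.09 0.  ] f [-1.22 -0.44  5.8 ] t 6.8 w 0.17975227767191998
```

View pics/w4.png

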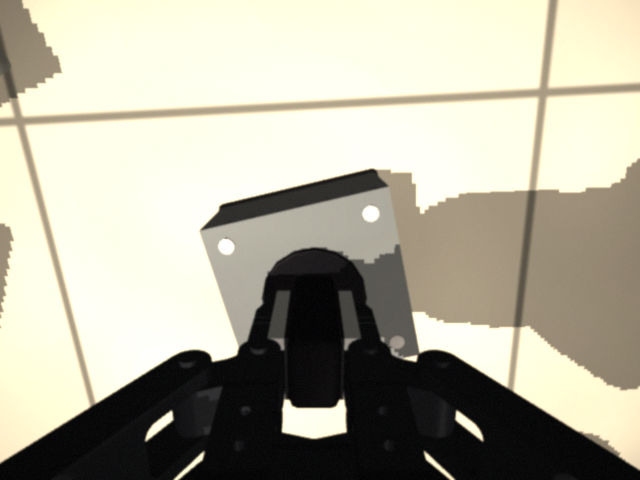

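Emit:
apply_moves:
  moves:
    - [[0,0,-0.3],[0,0,0],-1]
    - [[0,0,-0.9],[0,0,0],-1]
    - [[0,0,-1.8],[0,0,0],-1]
    - [[0,0,-2.8],[0,0,0],-1]
    - [[0,0,-3.8],[0,0,0],-1]
    - [[0,0,-4.8],[0,0,0],-1]
    - [[0,0,-5.8],[0,0,0],-1]
    - [[0,0,-6.4],[0,0,0],-1]
    - [[0,0,-6.4],[0,0,0],-1]
    - [[0,0,-6.4],[0,0,0],-1]

```text
t: 8.1
eef_pos: [0.5411, 0.1447, 0.2892]
tool_rot: [-0.001, -0.689, 0.725, 0.0]
contact_force: [0.7, -0.2, -2.6]
gripper_width: 0.173
```

```bash
python3 - <<'E'
from h import *
done([0,0,-6.4],[0,0,0])
c=cam("wrist"); cv2.imwrite("pics/w5.png",np.clip(c[0][:,:,::-1].astype(float)*2,0,255).astype(np.uint8))
d=np.load("w1.npz"); im=d["c0"][110:320,220:420]
cv2.imwrite("pics/w1z.png",cv2.resize(np.clip(im[:,:,::-1].astype(float)*1.3,0,255).astype(np.uint8),None,fx=2.8,fy=2.8,interpolation=cv2.INTER_CUBIC))
E
```

```text
cmd [0.5421 0.1453 0.2913] meas [0.5411 0.1447 0.2892] err deg [-0.04  0.13  0.  ] f [ 0.73 -0.19 -2.61] t 8.1 w 0.17281836803366576
```

View pics/w5.png

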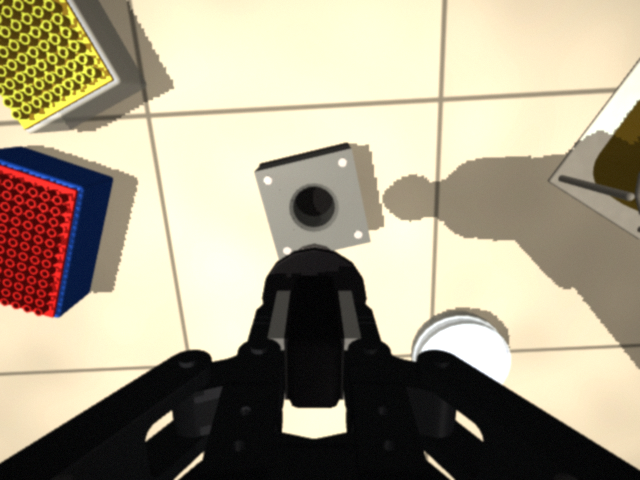

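View pics/w1z.png

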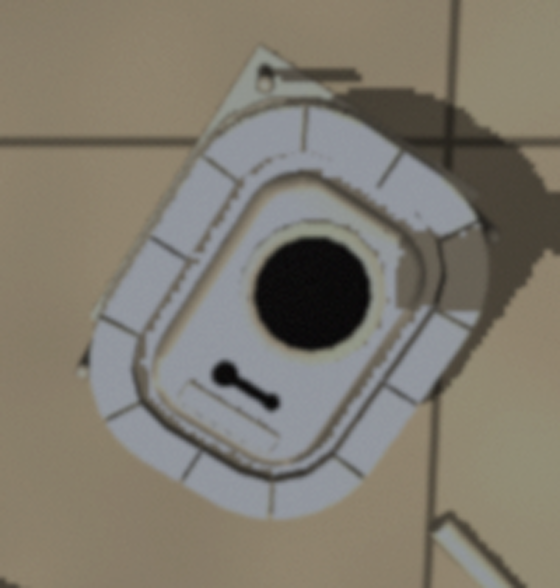

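```bash
python3 - <<'E'
from h import *
goto([.49,-.05,.36])
goto([.49,-.25,.36])
E
```

```text
shift [ 7.903  1.681 -2.758] turn [0. 0. 0.]
shift [15.893  1.267 -2.771] turn [0. 0. 0.]
```

Emit:
apply_moves:
  moves:
    - [[0.8,0.2,-0.8],[0,0,0],-1]
    - [[2.4,0.5,-1.6],[0,0,0],-1]
    - [[4.2,0.9,-2.4],[0,0,0],-1]
    - [[6,1.3,-2.8],[0,0,0],-1]
    - [[7.3,1.6,-2.8],[0,0,0],-1]
    - [[7.9,1.7,-2.8],[0,0,0],-1]
    - [[7.9,1.7,-2.8],[0,0,0],-1]
    - [[7.9,1.7,-2.8],[0,0,0],-1]
    - [[7.9,1.7,-2.8],[0,0,0],-1]

```text
t: 9.28
eef_pos: [0.4893, -0.0486, 0.3599]
tool_rot: [0.0, -0.689, 0.724, 0.0]
contact_force: [0.5, 0.1, -2.1]
gripper_width: 0.17
```

```bash
python3 - <<'E'
from h import *
done([7.9,1.7,-2.8],[0,0,0])
c=cam("wrist"); cv2.imwrite("pics/w6.png",c[0][:,:,::-1]); np.savez("w6.npz",c0=c[0],K=c[1],e=c[2],R=c[3])
E
```

```text
cmd [ 0.4895 -0.0499  0.361 ] meas [ 0.4893 -0.0486  0.3599] err deg [ 0.02  0.07 -0.14] f [ 0.46  0.11 -2.06] t 9.275 w 0.17044907206961368
```

View pics/w6.png

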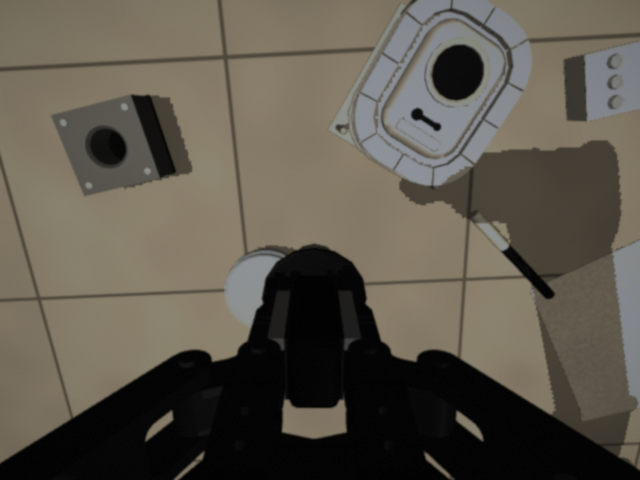

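Emit:
apply_moves:
  moves:
    - [[0.8,0,0],[0,0,0],-1]
    - [[2.4,0,0],[0,0,0],-1]
    - [[4.2,0,0],[0,0,0],-1]
    - [[6,0,0],[0,0,0],-1]
    - [[7.3,0,0],[0,0,0],-1]
    - [[8,-0.4,0],[0,0,0],-1]
    - [[8,-0.4,0],[0,0,0],-1]
    - [[8,-0.4,0],[0,0,0],-1]
    - [[8,-0.4,0],[0,0,0],-1]

```text
t: 10.45
eef_pos: [0.489, -0.2489, 0.3601]
tool_rot: [0.0, -0.689, 0.724, 0.0]
contact_force: [-0.0, 0.7, -2.0]
gripper_width: 0.176
```

```bash
python3 - <<'E'
from h import *
done([8,-.4,0],[0,0,0])
c=cam("wrist"); cv2.imwrite("pics/w7.png",c[0][:,:,::-1]); np.savez("w7.npz",c0=c[0],K=c[1],e=c[2],R=c[3])
E
```

```text
cmd [ 0.4892 -0.2501  0.3607] meas [ 0.489  -0.2489  0.3601] err deg [ 0.04  0.07 -0.13] f [-0.    0.73 -1.96] t 10.45 w 0.1757005328804258
```

View pics/w7.png

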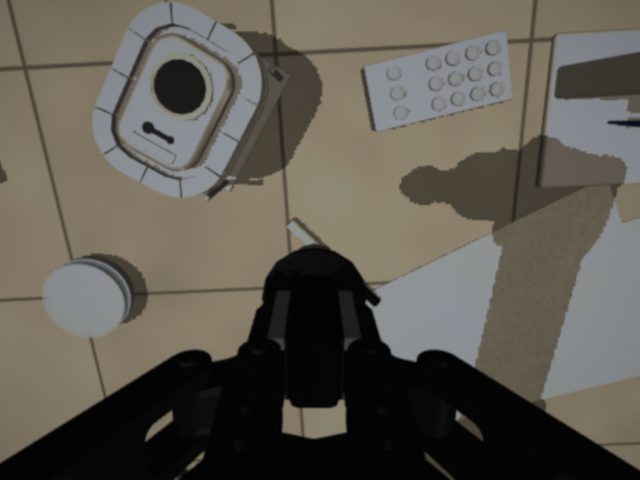

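```bash
python3 - <<'E'
from h import *
for n,(r0,c0) in {"w6":(0,340),"w7":(0,80)}.items():
    im=np.load(n+".npz")["c0"][r0:r0+200,c0:c0+200]
    z=cv2.resize(np.clip(im[:,:,::-1].astype(float)*1.3,0,255).astype(np.uint8),None,fx=3,fy=3,interpolation=cv2.INTER_CUBIC)
    cv2.imwrite(f"pics/{n}z.png",z)
E
```

```text
(no output)
```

View pics/w6z.png

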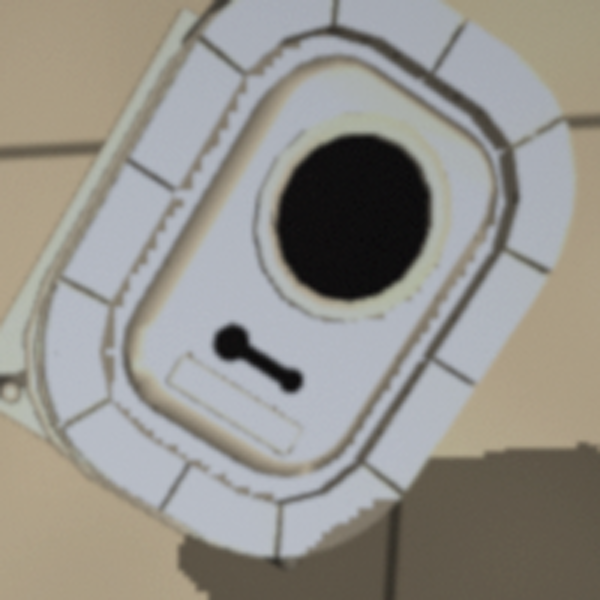

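View pics/w7z.png

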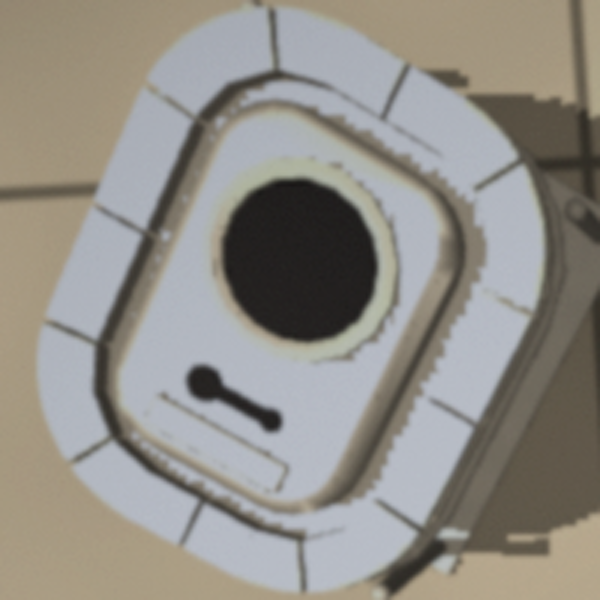

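```bash
cat > rim.py <<'E'
import numpy as np
HX,HY,RC=.060,.046,.032
A=HX-RC;B=HY-RC
segs=[('l',B),('a',RC*np.pi/2),('l',2*A),('a',RC*np.pi/2),('l',2*B),('a',RC*np.pi/2),('l',2*A),('a',RC*np.pi/2),('l',B)]
L=sum(s[1] for s in segs)
def mid(s,off=0.):
    """point and outward normal heading on midline, s from middle of +x side ccw"""
    s=s%L; p=np.array([HX,0.]); h=np.pi/2
    for k,l in segs:
        t=min(s,l)
        if k=='l': p=p+t*np.array([np.cos(h),np.sin(h)])
        else:
            c=p+RC*np.array([-np.sin(h),np.cos(h)]); h2=h+t/RC
            p=c+RC*np.array([np.sin(h2),-np.cos(h2)]); h=h2
        s-=t
        if s<=1e-12: break
    n=np.array([np.sin(h),-np.cos(h)])
    return p+off*n,n
from scipy.spatial.transform import Rotation as R
def world(par,s,off=0.,h=.110):
    cx,cy,yaw,rx,ry=par
    p,n=mid(s,off)
    v=R.from_rotvec([rx,ry,0]).apply([p[0],p[1],h-.088])+[0,0,.088]
    return R.from_euler('z',yaw).apply(v)+[cx,cy,0]
E
cat > fit.py <<'E'
from h import *; from rim import *
from scipy.optimize import least_squares
P={"w1":([(105,307),(152,402),(222,480),(328,472),(402,418),(477,363),(517,271),(480,184),(418,106),(317,100),(237,150),(157,205)],2.8,110,220),
"w6":([None,(22,465),(120,565),(272,550),(383,475),(492,402),(560,278),(508,163),(427,66),(277,61),(160,127),(38,200)],3,0,340),
"w7":([(8,272),(65,408),(160,522),(312,530),(425,475),(528,420),(590,304),(543,183),(460,73),(322,45),(206,94),(85,148)],3,0,80)}
idx=[1,0,11,10,9,8,7,6,5,4,3,2]
obs=[];cams={}
for vi,(n,(pts,f,r0,c0)) in enumerate(P.items()):
    d=np.load(n+".npz"); cams[vi]=(None,d["K"],d["e"],d["R"])
    for k,p in zip(idx,pts):
        if p: obs.append((vi,k,np.array([p[0]/f+r0,p[1]/f+c0])))
def res(x,lean=True,full=False):
    par=x[:5].copy(); r=[]
    if not lean: par[3:]=0
    for vi,k,px in obs:
        _,K,e,Rm=cams[vi]; y=x[5+6*vi:11+6*vi]
        c=(None,K,e+y[:3]*1e-3,Rm@R.from_rotvec(y[3:]*2e-3).as_matrix())
        r.append((proj(c,world(par,k*L/12,.0068,.112))-px)/.8)
    if full:return np.array(r)
    return np.concatenate([np.ravel(r),x[5:]])
x0=np.zeros(23);x0[:3]=[.565,-.15,np.radians(-30)]
if __name__=="__main__":
    best=least_squares(res,x0,loss='soft_l1')
    J=best.jac;C=np.linalg.inv(J.T@J)
    print("cost",best.cost,best.x[:5].round(4),"deg",np.degrees(best.x[2:5]).round(2),"sd",np.sqrt(np.diag(C))[:5].round(4))
    print(best.x[5:].reshape(3,6).round(2))
    rr=res(best.x,full=True)*.8; print(np.abs(rr).max(), np.sqrt((rr**2).mean()))
    for o,r in zip(obs,rr):
        if np.abs(r).max()>1.2: print(o[0],o[1],r.round(1))
    b0=least_squares(lambda x:res(x,False),x0,loss='soft_l1'); print("nolean",b0.cost,b0.x[:3])
    np.save("par.npy",best.x[:5])
    for k in range(12): print(k,world(best.x[:5],k*L/12).round(4))
E
python3 fit.py
```

```text
cost 15.593516896437313 [ 0.5727 -0.1485 -0.5742 -0.0106  0.0439] deg [-32.9   -0.61   2.51] sd [0.0008 0.0008 0.0024 0.0101 0.0088]
[[ 0.1   0.18  0.7  -0.2   0.11  0.08]
 [-0.08  0.15  0.84  0.08 -0.13 -0.1 ]
 [-0.02 -0.34  1.96  0.03  0.09 -0.01]]
1.311590803006709 0.5528338824088759
1 7 [-1.3 -0.3]
2 5 [ 1.3 -0.5]
nolean 27.190289262559176 [ 0.57363513 -0.14885954 -0.57400083]
0 [ 0.624  -0.1814  0.1073]
1 [ 0.6366 -0.1538  0.1072]
2 [ 0.6243 -0.1269  0.1081]
3 [ 0.5986 -0.1102  0.1095]
4 [ 0.5728 -0.0936  0.1108]
5 [ 0.5432 -0.0933  0.1121]
6 [ 0.5233 -0.1162  0.1126]
7 [ 0.5106 -0.1437  0.1127]
8 [ 0.5229 -0.1706  0.1118]
9 [ 0.5487 -0.1874  0.1105]
10 [ 0.5745 -0.204   0.1091]
11 [ 0.6041 -0.2042  0.1079]
```

```bash
cat >> rim.py <<'E'
from h import *
OFF=.0025; N2T=.1216
def rows(s0,s1,n,dz0,dz1=None,zoff=0,Rt=None):
    """rows of tool shift from current cmd; s in catches; dz: cmd nose height relative to modelled home plane (m)"""
    par=np.load("par.npy"); p0,R0=getcmd(); dz1=dz0 if dz1 is None else dz1
    out=[]
    for i in range(1,n+1):
        f=i/n; w=world(par,(s0+(s1-s0)*f)*L/12,OFF); w[2]+=N2T+dz0+(dz1-dz0)*f
        v=R0.T@(w-p0)/.025; out.append([round(v[0],2),round(v[1],2),round(v[2],3)])
    return out
def show(r): print(", ".join(f"[{v},[0,0,0],-1]" for v in r))
E
python3 - <<'E'
from rim import *
show(rows(8.5,8.5,1,.020)); show(rows(8.5,8.5,1,.005))
E
```

```text
[[np.float64(-2.84), np.float64(-1.67), np.float64(4.321)],[0,0,0],-1]
[[np.float64(-2.84), np.float64(-1.67), np.float64(4.921)],[0,0,0],-1]
```

Emit:
apply_moves:
  moves:
    - [[-0.8,-0.4,0.7],[0,0,0],-1]
    - [[-1.8,-1,1.8],[0,0,0],-1]
    - [[-2.84,-1.67,3],[0,0,0],-1]
    - [[-2.84,-1.67,4],[0,0,0],-1]
    - [[-2.84,-1.67,4.32],[0,0,0],-1]
    - [[-2.84,-1.67,4.32],[0,0,0],-1]
    - [[-2.84,-1.67,4.32],[0,0,0],-1]
    - [[-2.84,-1.67,4.32],[0,0,0],-1]

```text
t: 11.5
eef_pos: [0.5344, -0.182, 0.2533]
tool_rot: [0.0, -0.688, 0.725, -0.001]
contact_force: [-0.9, -0.1, -2.3]
gripper_width: 0.176
```

```bash
python3 - <<'E'
from rim import *
done([-2.84,-1.67,4.32],[0,0,0])
w=world(np.load("par.npy"),8.5*L/12,OFF);o=get_obs();print("model nose target",w,"meas nose err",o["eef_pos"]-[0,0,N2T]-w)
c=cam("wrist"); cv2.imwrite("pics/w8.png",c[0][:,:,::-1])
s=cam("side"); cv2.imwrite("pics/s8.png",cv2.resize(s[0][120:280,270:450,::-1],None,fx=4,fy=4,interpolation=cv2.INTER_CUBIC))
E
```

```text
cmd [ 0.5345 -0.1812  0.2528] meas [ 0.5344 -0.182   0.2533] err deg [0.15 0.12 0.04] f [-0.88 -0.12 -2.34] t 11.5 w 0.17644193120778834
model nose target [ 0.53440571 -0.18116075  0.11116557] meas nose err [-1.78423293e-05 -8.45831724e-04  2.04875991e-02]
```

View pics/w8.png

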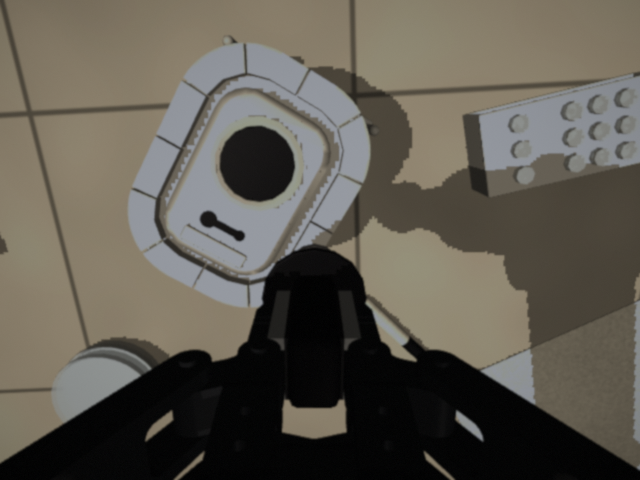

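View pics/s8.png

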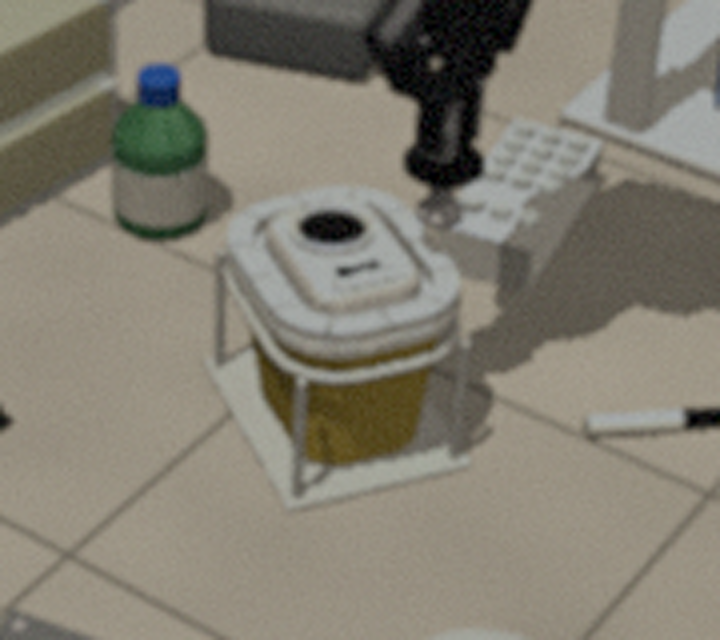

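Emit:
apply_moves:
  moves:
    - [[0,0,0.2],[0,0,0],-1]
    - [[0,0,0.4],[0,0,0],-1]
    - [[0,0,0.55],[0,0,0],-1]
    - [[0,0,0.6],[0,0,0],-1]
    - [[0,0,0.64],[0,0,0],-1]
    - [[0,0,0.64],[0,0,0],-1]
    - [[0,0,0.64],[0,0,0],-1]

```text
t: 12.48
eef_pos: [0.5341, -0.1816, 0.2363]
tool_rot: [0.0, -0.689, 0.725, -0.0]
contact_force: [1.0, 0.8, -2.5]
gripper_width: 0.178
```

```bash
python3 - <<'E'
from rim import *
done([0,0,.64],[0,0,0])
w=world(np.load("par.npy"),8.5*L/12,OFF);o=get_obs();print("meas nose err",o["eef_pos"]-[0,0,N2T]-w)
E
```

```text
cmd [ 0.5345 -0.1812  0.2368] meas [ 0.5341 -0.1816  0.2363] err deg [ 0.06  0.1  -0.  ] f [ 0.97  0.85 -2.45] t 12.475 w 0.17787770946006298
meas nose err [-0.00030061 -0.0004537   0.00351623]
```

Step down 1 mm at a time.

Emit:
apply_moves:
  moves:
    - [[0,0,0.04],[0,0,0],-1]
    - [[0,0,0.04],[0,0,0],-1]

```text
t: 12.72
eef_pos: [0.534, -0.1816, 0.2351]
tool_rot: [-0.0, -0.689, 0.725, 0.0]
contact_force: [0.5, -0.1, -2.7]
gripper_width: 0.177
```

Emit:
apply_moves:
  moves:
    - [[0,0,0.04],[0,0,0],-1]
    - [[0,0,0.04],[0,0,0],-1]

```text
t: 12.98
eef_pos: [0.5341, -0.1817, 0.2343]
tool_rot: [0.0, -0.689, 0.725, -0.0]
contact_force: [-0.6, 0.1, -0.7]
gripper_width: 0.179
```

Emit:
apply_moves:
  moves:
    - [[0,0,0.04],[0,0,0],-1]
    - [[0,0,0.04],[0,0,0],-1]

```text
t: 13.22
eef_pos: [0.5341, -0.1817, 0.2333]
tool_rot: [0.0, -0.689, 0.725, -0.0]
contact_force: [-1.9, 0.4, 0.2]
gripper_width: 0.176
```

Emit:
apply_moves:
  moves:
    - [[0,0,0.04],[0,0,0],-1]
    - [[0,0,0.04],[0,0,0],-1]

```text
t: 13.48
eef_pos: [0.5341, -0.1816, 0.2322]
tool_rot: [0.0, -0.689, 0.725, -0.0]
contact_force: [-0.9, 0.7, 0.9]
gripper_width: 0.175
```

Emit:
apply_moves:
  moves:
    - [[0,0,0.04],[0,0,0],-1]
    - [[0,0,0.04],[0,0,0],-1]

```text
t: 13.72
eef_pos: [0.5342, -0.1818, 0.2319]
tool_rot: [0.0, -0.688, 0.725, -0.0]
contact_force: [-2.2, -1.0, 6.9]
gripper_width: 0.175
```

```bash
cat > nxt.py <<'E'
import sys
from rim import *
# usage: prev shift x,y,z ; s0 s1 n dz
a=sys.argv[1:]
done([float(v) for v in a[0].split(",")],[0,0,0])
s0,s1,n,d0,d1=float(a[1]),float(a[2]),int(a[3]),float(a[4])/1e3,float(a[5])/1e3
o=get_obs(); w=world(np.load("par.npy"),s0*L/12,OFF); print("nose err mm",((o["eef_pos"]-[0,0,N2T]-w)*1e3).round(2))
print(", ".join(f"[[{v[0]:.2f}, {v[1]:.2f}, {v[2]:.2f}], [0, 0, 0], -1]" for v in rows(s0,s1,n,d0,d1)))
E
python3 nxt.py 0,0,.2 8.5 9.0 5 -1.0 -1.1
```

```text
cmd [ 0.5345 -0.1812  0.2318] meas [ 0.5342 -0.1818  0.2319] err deg [0.07 0.11 0.02] f [-2.24 -1.05  6.9 ] t 13.725 w 0.17526903992850382
nose err mm [-0.2  -0.61 -0.83]
[[0.06, -0.10, 0.01], [0, 0, 0], -1], [[0.12, -0.21, 0.01], [0, 0, 0], -1], [[0.18, -0.32, 0.02], [0, 0, 0], -1], [[0.24, -0.42, 0.03], [0, 0, 0], -1], [[0.31, -0.53, 0.03], [0, 0, 0], -1]
```

Emit:
apply_moves:
  moves:
    - [[0.06,-0.1,0.01],[0,0,0],-1]
    - [[0.12,-0.21,0.01],[0,0,0],-1]
    - [[0.18,-0.32,0.02],[0,0,0],-1]
    - [[0.24,-0.42,0.03],[0,0,0],-1]
    - [[0.31,-0.53,0.03],[0,0,0],-1]

```text
t: 14.35
eef_pos: [0.5471, -0.1893, 0.2312]
tool_rot: [0.0, -0.689, 0.725, 0.0]
contact_force: [-3.6, 3.2, 6.5]
gripper_width: 0.174
```

```bash
python3 nxt.py .31,-.53,.03 9 9.5 5 -1.1 -1.2
```

```text
cmd [ 0.5473 -0.1896  0.231 ] meas [ 0.5471 -0.1893  0.2312] err deg [ 0.07  0.06 -0.03] f [-3.64  3.24  6.46] t 14.35 w 0.1736002961069388
nose err mm [-0.18  0.16 -0.87]
[[0.06, -0.11, 0.01], [0, 0, 0], -1], [[0.12, -0.21, 0.01], [0, 0, 0], -1], [[0.18, -0.32, 0.02], [0, 0, 0], -1], [[0.24, -0.43, 0.03], [0, 0, 0], -1], [[0.30, -0.53, 0.03], [0, 0, 0], -1]
```

Emit:
apply_moves:
  moves:
    - [[0.06,-0.11,0.01],[0,0,0],-1]
    - [[0.12,-0.21,0.02],[0,0,0],-1]
    - [[0.18,-0.32,0.03],[0,0,0],-1]
    - [[0.24,-0.43,0.03],[0,0,0],-1]
    - [[0.3,-0.53,0.04],[0,0,0],-1]

```text
t: 14.98
eef_pos: [0.5596, -0.1974, 0.2304]
tool_rot: [0.0, -0.689, 0.725, 0.001]
contact_force: [-5.9, 3.9, 10.8]
gripper_width: 0.172
```

```bash
python3 nxt.py .30,-.53,.04 9.5 10.25 8 -1.3 -1.3
```

```text
cmd [ 0.5601 -0.1978  0.23  ] meas [ 0.5596 -0.1974  0.2304] err deg [-0.01  0.03 -0.02] f [-5.89  3.91 10.83] t 14.975 w 0.17155381375324566
nose err mm [-0.63  0.46 -1.05]
[[0.06, -0.10, 0.00], [0, 0, 0], -1], [[0.12, -0.20, 0.01], [0, 0, 0], -1], [[0.18, -0.30, 0.01], [0, 0, 0], -1], [[0.23, -0.40, 0.01], [0, 0, 0], -1], [[0.29, -0.51, 0.02], [0, 0, 0], -1], [[0.34, -0.62, 0.03], [0, 0, 0], -1], [[0.38, -0.74, 0.03], [0, 0, 0], -1], [[0.41, -0.86, 0.04], [0, 0, 0], -1]
```

Emit:
apply_moves:
  moves:
    - [[0.06,-0.1,0],[0,0,0],-1]
    - [[0.12,-0.2,0],[0,0,0],-1]
    - [[0.18,-0.3,0.01],[0,0,0],-1]
    - [[0.23,-0.4,0.01],[0,0,0],-1]
    - [[0.29,-0.51,0.02],[0,0,0],-1]
    - [[0.34,-0.62,0.02],[0,0,0],-1]
    - [[0.38,-0.74,0.03],[0,0,0],-1]
    - [[0.41,-0.86,0.03],[0,0,0],-1]

```text
t: 15.98
eef_pos: [0.5807, -0.2094, 0.2293]
tool_rot: [-0.0, -0.689, 0.725, 0.0]
contact_force: [-3.8, -0.0, 7.3]
gripper_width: 0.176
```

```bash
python3 nxt.py .41,-.86,.03 10.25 11 8 -1.3 -1.3
```

```text
cmd [ 0.5811 -0.2091  0.2292] meas [ 0.5807 -0.2094  0.2293] err deg [ 0.03  0.09 -0.  ] f [-3.84 -0.    7.25] t 15.975 w 0.17599623078991078
nose err mm [-0.4  -0.21 -1.04]
[[0.02, -0.12, 0.01], [0, 0, 0], -1], [[0.03, -0.25, 0.02], [0, 0, 0], -1], [[0.02, -0.37, 0.02], [0, 0, 0], -1], [[0.01, -0.49, 0.03], [0, 0, 0], -1], [[-0.02, -0.61, 0.03], [0, 0, 0], -1], [[-0.05, -0.73, 0.04], [0, 0, 0], -1], [[-0.10, -0.85, 0.04], [0, 0, 0], -1], [[-0.16, -0.96, 0.05], [0, 0, 0], -1]
```

Emit:
apply_moves:
  moves:
    - [[0.02,-0.12,0.01],[0,0,0],-1]
    - [[0.03,-0.25,0.02],[0,0,0],-1]
    - [[0.02,-0.37,0.03],[0,0,0],-1]
    - [[0.01,-0.49,0.03],[0,0,0],-1]
    - [[-0.02,-0.61,0.04],[0,0,0],-1]
    - [[-0.05,-0.73,0.04],[0,0,0],-1]
    - [[-0.1,-0.85,0.05],[0,0,0],-1]
    - [[-0.16,-0.96,0.055],[0,0,0],-1]

```text
t: 16.98
eef_pos: [0.6034, -0.2089, 0.2283]
tool_rot: [-0.002, -0.688, 0.726, 0.0]
contact_force: [-8.6, -2.7, 11.7]
gripper_width: 0.173
```

```bash
python3 nxt.py -.16,-.96,.055 11 11.75 8 -1.4 -1.4
```

```text
cmd [ 0.6052 -0.2064  0.2278] meas [ 0.6034 -0.2089  0.2283] err deg [-0.12  0.25  0.11] f [-8.59 -2.75 11.66] t 16.975 w 0.1726853640297668
nose err mm [-1.85 -2.5  -1.05]
[[-0.06, -0.10, -0.00], [0, 0, 0], -1], [[-0.14, -0.20, 0.00], [0, 0, 0], -1], [[-0.23, -0.29, 0.01], [0, 0, 0], -1], [[-0.32, -0.38, 0.01], [0, 0, 0], -1], [[-0.42, -0.45, 0.01], [0, 0, 0], -1], [[-0.52, -0.51, 0.01], [0, 0, 0], -1], [[-0.62, -0.57, 0.01], [0, 0, 0], -1], [[-0.72, -0.63, 0.01], [0, 0, 0], -1]
```

Emit:
apply_moves:
  moves:
    - [[-0.02,-0.05,-0.01],[0,0,0],-1]
    - [[-0.06,-0.1,-0.01],[0,0,0],-1]
    - [[-0.1,-0.15,-0.01],[0,0,0],-1]

```text
t: 17.35
eef_pos: [0.6081, -0.2065, 0.2283]
tool_rot: [-0.001, -0.688, 0.726, -0.001]
contact_force: [-5.3, -3.8, 8.1]
gripper_width: 0.174
```

```bash
python3 nxt.py -.1,-.15,-.01 11.16 11.75 8 -1.35 -1.4
```

```text
cmd [ 0.6091 -0.2041  0.2281] meas [ 0.6081 -0.2065  0.2283] err deg [0.   0.24 0.09] f [-5.32 -3.78  8.06] t 17.35 w 0.1744266718920153
nose err mm [-1.66 -2.83 -0.95]
[[-0.08, -0.10, 0.01], [0, 0, 0], -1], [[-0.15, -0.17, 0.01], [0, 0, 0], -1], [[-0.22, -0.23, 0.02], [0, 0, 0], -1], [[-0.30, -0.29, 0.02], [0, 0, 0], -1], [[-0.38, -0.34, 0.02], [0, 0, 0], -1], [[-0.46, -0.39, 0.02], [0, 0, 0], -1], [[-0.54, -0.43, 0.02], [0, 0, 0], -1], [[-0.62, -0.48, 0.02], [0, 0, 0], -1]
```

```bash
sed -i 's/OFF=.0025/OFF=.0015/' rim.py; python3 - <<'E'
from rim import *
for v in rows(11.16,11.75,8,-.00135,-.0014): print(v)
E
```

```text
[np.float64(-0.11), np.float64(-0.07), np.float64(0.01)]
[np.float64(-0.18), np.float64(-0.14), np.float64(0.012)]
[np.float64(-0.25), np.float64(-0.2), np.float64(0.014)]
[np.float64(-0.33), np.float64(-0.26), np.float64(0.016)]
[np.float64(-0.4), np.float64(-0.31), np.float64(0.018)]
[np.float64(-0.48), np.float64(-0.35), np.float64(0.019)]
[np.float64(-0.56), np.float64(-0.4), np.float64(0.021)]
[np.float64(-0.64), np.float64(-0.44), np.float64(0.022)]
```

Emit:
apply_moves:
  moves:
    - [[-0.11,-0.07,0.01],[0,0,0],-1]
    - [[-0.18,-0.14,0.01],[0,0,0],-1]
    - [[-0.25,-0.2,0.01],[0,0,0],-1]
    - [[-0.33,-0.26,0.02],[0,0,0],-1]
    - [[-0.4,-0.31,0.02],[0,0,0],-1]

```text
t: 17.98
eef_pos: [0.6173, -0.1966, 0.2282]
tool_rot: [-0.0, -0.688, 0.726, -0.001]
contact_force: [-2.2, -3.5, 8.3]
gripper_width: 0.173
```

```bash
python3 nxt.py -.4,-.31,.02 11.53 12 6 -1.35 -1.4
```

```text
cmd [ 0.6174 -0.1945  0.2276] meas [ 0.6173 -0.1966  0.2282] err deg [0.13 0.23 0.06] f [-2.24 -3.5   8.31] t 17.975 w 0.17336479359889095
nose err mm [-0.1  -2.23 -0.88]
[[-0.09, -0.05, -0.00], [0, 0, 0], -1], [[-0.17, -0.10, -0.00], [0, 0, 0], -1], [[-0.26, -0.14, 0.00], [0, 0, 0], -1], [[-0.34, -0.19, 0.00], [0, 0, 0], -1], [[-0.42, -0.24, 0.00], [0, 0, 0], -1], [[-0.51, -0.29, 0.01], [0, 0, 0], -1]
```

Emit:
apply_moves:
  moves:
    - [[-0.09,-0.05,0],[0,0,0],-1]
    - [[-0.17,-0.1,0],[0,0,0],-1]
    - [[-0.26,-0.14,0],[0,0,0],-1]
    - [[-0.34,-0.19,0],[0,0,0],-1]
    - [[-0.42,-0.24,0],[0,0,0],-1]
    - [[-0.51,-0.29,0.01],[0,0,0],-1]

```text
t: 18.73
eef_pos: [0.6243, -0.1863, 0.228]
tool_rot: [-0.002, -0.688, 0.726, -0.002]
contact_force: [-5.2, -7.2, 9.8]
gripper_width: 0.173
```

```bash
python3 nxt.py -.51,-.29,.01 12 12.5 6 -1.4 -1.4
```

```text
cmd [ 0.6253 -0.1821  0.2274] meas [ 0.6243 -0.1863  0.228 ] err deg [0.04 0.37 0.15] f [-5.2  -7.18  9.78] t 18.725 w 0.1734512089333216
nose err mm [-0.95 -4.1  -0.88]
[[-0.09, -0.05, -0.00], [0, 0, 0], -1], [[-0.18, -0.10, -0.00], [0, 0, 0], -1], [[-0.26, -0.15, -0.00], [0, 0, 0], -1], [[-0.35, -0.20, 0.00], [0, 0, 0], -1], [[-0.44, -0.25, 0.00], [0, 0, 0], -1], [[-0.53, -0.30, 0.00], [0, 0, 0], -1]
```

Emit:
apply_moves:
  moves:
    - [[-0.09,-0.05,0],[0,0,0],-1]
    - [[-0.13,-0.07,0],[0,0,0],-1]
    - [[-0.18,-0.1,0],[0,0,0],-1]

```text
t: 19.1
eef_pos: [0.6277, -0.1809, 0.2279]
tool_rot: [-0.001, -0.688, 0.726, -0.002]
contact_force: [-2.6, -5.5, 8.6]
gripper_width: 0.172
```

```bash
python3 nxt.py -.18,-.1,0 12.17 12.5 4 -1.4 -1.4
```

```text
cmd [ 0.628  -0.1778  0.2274] meas [ 0.6277 -0.1809  0.2279] err deg [0.12 0.3  0.11] f [-2.6  -5.52  8.62] t 19.1 w 0.17228687868275552
nose err mm [-0.36 -3.17 -0.92]
[[-0.09, -0.05, -0.00], [0, 0, 0], -1], [[-0.18, -0.10, 0.00], [0, 0, 0], -1], [[-0.26, -0.15, 0.00], [0, 0, 0], -1], [[-0.35, -0.20, 0.00], [0, 0, 0], -1]
```

Emit:
apply_moves:
  moves:
    - [[-0.09,-0.05,0],[0,0,0],-1]
    - [[-0.18,-0.1,0],[0,0,0],-1]
    - [[-0.26,-0.15,0],[0,0,0],-1]
    - [[-0.35,-0.2,0],[0,0,0],-1]

```text
t: 19.6
eef_pos: [0.6334, -0.1716, 0.2279]
tool_rot: [-0.0, -0.688, 0.726, -0.002]
contact_force: [-1.8, -3.9, 7.5]
gripper_width: 0.18
```

```bash
python3 nxt.py -.35,-.2,0 12.5 13 6 -1.4 -1.4
```

```text
cmd [ 0.6335 -0.1693  0.2274] meas [ 0.6334 -0.1716  0.2279] err deg [0.15 0.24 0.08] f [-1.82 -3.89  7.5 ] t 19.6 w 0.17960834375760665
nose err mm [-0.13 -2.38 -0.81]
[[-0.10, -0.05, 0.00], [0, 0, 0], -1], [[-0.20, -0.09, 0.00], [0, 0, 0], -1], [[-0.30, -0.12, 0.00], [0, 0, 0], -1], [[-0.41, -0.14, 0.00], [0, 0, 0], -1], [[-0.52, -0.15, 0.00], [0, 0, 0], -1], [[-0.62, -0.16, 0.00], [0, 0, 0], -1]
```

Emit:
apply_moves:
  moves:
    - [[-0.1,-0.05,0],[0,0,0],-1]
    - [[-0.2,-0.09,0],[0,0,0],-1]
    - [[-0.3,-0.12,0.005],[0,0,0],-1]
    - [[-0.41,-0.14,0.005],[0,0,0],-1]
    - [[-0.52,-0.15,0.005],[0,0,0],-1]
    - [[-0.62,-0.16,0.005],[0,0,0],-1]

```text
t: 20.35
eef_pos: [0.6385, -0.1579, 0.228]
tool_rot: [-0.001, -0.688, 0.726, -0.003]
contact_force: [-1.1, -6.5, 6.0]
gripper_width: 0.175
```

```bash
python3 nxt.py -.62,-.16,.005 13 13.3 4 -1.4 -1.4
```

```text
cmd [ 0.6382 -0.154   0.2273] meas [ 0.6385 -0.1579  0.228 ] err deg [0.22 0.36 0.13] f [-1.13 -6.5   6.04] t 20.35 w 0.17521563157234296
nose err mm [ 0.32 -4.04 -0.71]
[[-0.10, 0.01, -0.00], [0, 0, 0], -1], [[-0.20, 0.02, -0.01], [0, 0, 0], -1], [[-0.29, 0.04, -0.01], [0, 0, 0], -1], [[-0.38, 0.06, -0.01], [0, 0, 0], -1]
```

Emit:
apply_moves:
  moves:
    - [[-0.05,0.01,0.01],[0,0,0],-1]
    - [[-0.1,0.01,0.012],[0,0,0],-1]
    - [[-0.2,0.02,0.012],[0,0,0],-1]
    - [[-0.29,0.04,0.01],[0,0,0],-1]
    - [[-0.38,0.06,0.01],[0,0,0],-1]

```text
t: 20.98
eef_pos: [0.6385, -0.1468, 0.2281]
tool_rot: [0.001, -0.688, 0.726, -0.003]
contact_force: [1.1, -3.9, 6.5]
gripper_width: 0.174
```

```bash
python3 nxt.py -.38,.06,.01 13.3 13.7 5 -1.6 -1.6
```

```text
cmd [ 0.6372 -0.1444  0.227 ] meas [ 0.6385 -0.1468  0.2281] err deg [0.35 0.24 0.07] f [ 1.09 -3.87  6.5 ] t 20.975 w 0.17407072228900544
nose err mm [ 1.25 -2.44 -0.78]
[[-0.10, 0.03, -0.01], [0, 0, 0], -1], [[-0.20, 0.07, -0.02], [0, 0, 0], -1], [[-0.29, 0.12, -0.02], [0, 0, 0], -1], [[-0.38, 0.18, -0.02], [0, 0, 0], -1], [[-0.46, 0.24, -0.03], [0, 0, 0], -1]
```

Emit:
apply_moves:
  moves:
    - [[-0.1,0.03,0],[0,0,0],-1]
    - [[-0.2,0.07,-0.01],[0,0,0],-1]
    - [[-0.29,0.12,-0.01],[0,0,0],-1]
    - [[-0.38,0.18,-0.015],[0,0,0],-1]
    - [[-0.46,0.24,-0.02],[0,0,0],-1]

```text
t: 21.6
eef_pos: [0.6334, -0.1345, 0.2286]
tool_rot: [0.001, -0.688, 0.725, -0.003]
contact_force: [3.8, -3.6, 7.4]
gripper_width: 0.175
```

```bash
python3 nxt.py -.46,.24,-.02 13.7 14.2 6 -1.8 -1.8
```

```text
cmd [ 0.6318 -0.1326  0.2276] meas [ 0.6334 -0.1345  0.2286] err deg [0.38 0.2  0.05] f [ 3.77 -3.56  7.41] t 21.6 w 0.17505039740785544
nose err mm [ 1.48 -1.78 -0.7 ]
[[-0.08, 0.07, -0.00], [0, 0, 0], -1], [[-0.15, 0.14, -0.01], [0, 0, 0], -1], [[-0.22, 0.23, -0.01], [0, 0, 0], -1], [[-0.29, 0.31, -0.01], [0, 0, 0], -1], [[-0.34, 0.40, -0.02], [0, 0, 0], -1], [[-0.39, 0.49, -0.02], [0, 0, 0], -1]
```

Emit:
apply_moves:
  moves:
    - [[-0.08,0.07,0],[0,0,0],-1]
    - [[-0.15,0.14,-0.005],[0,0,0],-1]
    - [[-0.22,0.23,-0.01],[0,0,0],-1]
    - [[-0.29,0.31,-0.01],[0,0,0],-1]
    - [[-0.34,0.4,-0.015],[0,0,0],-1]
    - [[-0.39,0.49,-0.02],[0,0,0],-1]

```text
t: 22.35
eef_pos: [0.6224, -0.1236, 0.2293]
tool_rot: [0.002, -0.688, 0.725, -0.003]
contact_force: [4.0, -2.0, 5.8]
gripper_width: 0.174
```

```bash
python3 nxt.py -.39,.49,-.02 14.2 14.7 6 -1.8 -1.8
```

```text
cmd [ 0.6201 -0.1223  0.2281] meas [ 0.6224 -0.1236  0.2293] err deg [0.49 0.16 0.02] f [ 3.98 -2.03  5.82] t 22.35 w 0.1744293495564763
nose err mm [ 2.34 -1.36 -0.67]
[[-0.05, 0.09, -0.01], [0, 0, 0], -1], [[-0.10, 0.18, -0.01], [0, 0, 0], -1], [[-0.15, 0.27, -0.02], [0, 0, 0], -1], [[-0.21, 0.36, -0.02], [0, 0, 0], -1], [[-0.26, 0.45, -0.03], [0, 0, 0], -1], [[-0.31, 0.53, -0.03], [0, 0, 0], -1]
```

Emit:
apply_moves:
  moves:
    - [[-0.05,0.09,0.005],[0,0,0],-1]
    - [[-0.1,0.18,0],[0,0,0],-1]
    - [[-0.15,0.27,-0.005],[0,0,0],-1]
    - [[-0.21,0.36,-0.01],[0,0,0],-1]
    - [[-0.26,0.45,-0.015],[0,0,0],-1]
    - [[-0.31,0.53,-0.02],[0,0,0],-1]

```text
t: 23.1
eef_pos: [0.6096, -0.115, 0.23]
tool_rot: [0.002, -0.688, 0.725, -0.003]
contact_force: [4.2, -2.0, 7.5]
gripper_width: 0.176
```

```bash
python3 nxt.py -.31,.53,-.02 14.7 15.2 6 -2.1 -2.1
```

```text
cmd [ 0.6073 -0.1139  0.2286] meas [ 0.6096 -0.115   0.23  ] err deg [0.48 0.15 0.02] f [ 4.17 -2.03  7.46] t 23.1 w 0.17600456533461856
nose err mm [ 2.42 -1.07 -0.71]
[[-0.05, 0.09, -0.00], [0, 0, 0], -1], [[-0.10, 0.18, -0.01], [0, 0, 0], -1], [[-0.15, 0.27, -0.01], [0, 0, 0], -1], [[-0.20, 0.36, -0.02], [0, 0, 0], -1], [[-0.25, 0.45, -0.02], [0, 0, 0], -1], [[-0.30, 0.54, -0.02], [0, 0, 0], -1]
```

Vertical ~9.9 N; continuing.

Emit:
apply_moves:
  moves:
    - [[-0.05,0.09,0],[0,0,0],-1]
    - [[-0.1,0.18,-0.005],[0,0,0],-1]
    - [[-0.15,0.27,-0.01],[0,0,0],-1]
    - [[-0.2,0.36,-0.01],[0,0,0],-1]
    - [[-0.25,0.45,-0.015],[0,0,0],-1]
    - [[-0.3,0.54,-0.02],[0,0,0],-1]

```text
t: 23.85
eef_pos: [0.5968, -0.1069, 0.2306]
tool_rot: [0.003, -0.688, 0.725, -0.003]
contact_force: [4.3, -2.7, 5.6]
gripper_width: 0.177
```

```bash
python3 nxt.py -.30,.54,-.02 15.2 15.7 6 -2.1 -2.1
```

```text
cmd [ 0.5942 -0.1057  0.2291] meas [ 0.5968 -0.1069  0.2306] err deg [0.54 0.15 0.02] f [ 4.33 -2.68  5.61] t 23.85 w 0.17725950372558524
nose err mm [ 2.57 -1.34 -0.77]
[[-0.06, 0.09, -0.01], [0, 0, 0], -1], [[-0.11, 0.17, -0.01], [0, 0, 0], -1], [[-0.16, 0.26, -0.02], [0, 0, 0], -1], [[-0.21, 0.35, -0.02], [0, 0, 0], -1], [[-0.26, 0.44, -0.03], [0, 0, 0], -1], [[-0.31, 0.53, -0.03], [0, 0, 0], -1]
```

Emit:
apply_moves:
  moves:
    - [[-0.06,0.09,0.01],[0,0,0],-1]
    - [[-0.11,0.17,0.005],[0,0,0],-1]
    - [[-0.16,0.26,0],[0,0,0],-1]
    - [[-0.21,0.35,-0.005],[0,0,0],-1]
    - [[-0.26,0.44,-0.01],[0,0,0],-1]
    - [[-0.31,0.53,-0.015],[0,0,0],-1]

```text
t: 24.6
eef_pos: [0.5843, -0.0986, 0.2312]
tool_rot: [0.003, -0.688, 0.725, -0.004]
contact_force: [3.8, -1.7, 7.7]
gripper_width: 0.174
```

```bash
python3 nxt.py -.31,.53,-.015 15.7 16.2 6 -2.5 -2.5
```

```text
cmd [ 0.5814 -0.0972  0.2295] meas [ 0.5843 -0.0986  0.2312] err deg [0.58 0.15 0.03] f [ 3.76 -1.7   7.69] t 24.6 w 0.1741856777849864
nose err mm [ 2.94 -1.38 -0.81]
[[-0.05, 0.09, -0.00], [0, 0, 0], -1], [[-0.10, 0.18, -0.01], [0, 0, 0], -1], [[-0.15, 0.27, -0.01], [0, 0, 0], -1], [[-0.20, 0.37, -0.02], [0, 0, 0], -1], [[-0.24, 0.47, -0.02], [0, 0, 0], -1], [[-0.27, 0.57, -0.03], [0, 0, 0], -1]
```

Emit:
apply_moves:
  moves:
    - [[-0.05,0.09,0],[0,0,0],-1]
    - [[-0.1,0.18,-0.005],[0,0,0],-1]
    - [[-0.15,0.27,-0.01],[0,0,0],-1]
    - [[-0.2,0.37,-0.01],[0,0,0],-1]
    - [[-0.24,0.47,-0.015],[0,0,0],-1]
    - [[-0.27,0.57,-0.02],[0,0,0],-1]

```text
t: 25.35
eef_pos: [0.5707, -0.0905, 0.2318]
tool_rot: [0.003, -0.689, 0.725, -0.004]
contact_force: [5.4, -1.8, 7.7]
gripper_width: 0.175
```

```bash
python3 nxt.py -.27,.57,-.02 16.2 16.7 6 -2.6 -2.6
```

```text
cmd [ 0.5675 -0.0898  0.2301] meas [ 0.5707 -0.0905  0.2318] err deg [0.61 0.11 0.  ] f [ 5.38 -1.84  7.67] t 25.35 w 0.17451839563137078
nose err mm [ 3.15 -0.75 -0.96]
[[-0.02, 0.10, -0.01], [0, 0, 0], -1], [[-0.03, 0.21, -0.01], [0, 0, 0], -1], [[-0.04, 0.32, -0.02], [0, 0, 0], -1], [[-0.04, 0.42, -0.02], [0, 0, 0], -1], [[-0.02, 0.53, -0.03], [0, 0, 0], -1], [[-0.00, 0.64, -0.03], [0, 0, 0], -1]
```

Emit:
apply_moves:
  moves:
    - [[-0.02,0.1,0],[0,0,0],-1]
    - [[-0.03,0.21,-0.01],[0,0,0],-1]
    - [[-0.04,0.32,-0.01],[0,0,0],-1]
    - [[-0.04,0.42,-0.015],[0,0,0],-1]
    - [[-0.02,0.53,-0.02],[0,0,0],-1]
    - [[0,0.64,-0.025],[0,0,0],-1]

```text
t: 26.1
eef_pos: [0.555, -0.0888, 0.2325]
tool_rot: [0.004, -0.689, 0.725, -0.004]
contact_force: [4.2, -0.1, 7.7]
gripper_width: 0.175
```

```bash
python3 nxt.py 0,.64,-.025 16.7 17.2 6 -2.7 -2.7
```

```text
cmd [ 0.5515 -0.0889  0.2307] meas [ 0.555  -0.0888  0.2325] err deg [ 0.64  0.05 -0.04] f [ 4.21 -0.09  7.67] t 26.1 w 0.17462214831950323
nose err mm [ 3.38  0.08 -0.89]
[[0.03, 0.10, -0.01], [0, 0, 0], -1], [[0.07, 0.20, -0.01], [0, 0, 0], -1], [[0.11, 0.30, -0.01], [0, 0, 0], -1], [[0.16, 0.39, -0.02], [0, 0, 0], -1], [[0.22, 0.48, -0.02], [0, 0, 0], -1], [[0.29, 0.56, -0.02], [0, 0, 0], -1]
```

```bash
sed -i 's/OFF=.0015/OFF=.0035/' rim.py; python3 - <<'E'
from rim import *
for v in rows(16.7,17.2,6,-.0027): print([float(a) for a in v])
E
```

```text
[-0.05, 0.12, -0.007]
[-0.01, 0.23, -0.011]
[0.04, 0.33, -0.015]
[0.1, 0.43, -0.018]
[0.16, 0.53, -0.022]
[0.23, 0.61, -0.025]
```

Emit:
apply_moves:
  moves:
    - [[-0.01,0.12,-0.005],[0,0,0],-1]
    - [[-0.01,0.23,-0.01],[0,0,0],-1]
    - [[0.04,0.33,-0.01],[0,0,0],-1]
    - [[0.1,0.43,-0.015],[0,0,0],-1]

```text
t: 26.6
eef_pos: [0.5448, -0.0899, 0.233]
tool_rot: [0.005, -0.689, 0.725, -0.004]
contact_force: [7.0, 3.7, 7.6]
gripper_width: 0.176
```

```bash
python3 nxt.py .10,.43,-.015 17.033 17.4 5 -2.7 -2.7
```

```text
cmd [ 0.5406 -0.0909  0.2311] meas [ 0.5448 -0.0899  0.233 ] err deg [ 0.72 -0.02 -0.07] f [7.01 3.75 7.61] t 26.6 w 0.17561539948592542
nose err mm [ 4.2   0.86 -0.81]
[[0.05, 0.08, -0.01], [0, 0, 0], -1], [[0.11, 0.16, -0.01], [0, 0, 0], -1], [[0.18, 0.24, -0.01], [0, 0, 0], -1], [[0.25, 0.31, -0.01], [0, 0, 0], -1], [[0.33, 0.37, -0.01], [0, 0, 0], -1]
```

Emit:
apply_moves:
  moves:
    - [[0.03,0.08,0],[0,0,0],-1]
    - [[0.09,0.16,-0.005],[0,0,0],-1]
    - [[0.16,0.24,-0.005],[0,0,0],-1]
    - [[0.23,0.31,-0.005],[0,0,0],-1]

```text
t: 27.1
eef_pos: [0.5356, -0.0951, 0.233]
tool_rot: [0.004, -0.689, 0.725, -0.003]
contact_force: [1.7, -0.2, 12.2]
gripper_width: 0.175
```

```bash
python3 nxt.py .23,.31,-.005 17.33 17.7 5 -2.8 -2.8
```

```text
cmd [ 0.5326 -0.0962  0.2312] meas [ 0.5356 -0.0951  0.233 ] err deg [ 0.54 -0.   -0.1 ] f [ 1.67 -0.25 12.15] t 27.1 w 0.17450839001719817
nose err mm [ 3.08  1.77 -1.11]
[[0.10, 0.06, -0.01], [0, 0, 0], -1], [[0.19, 0.12, -0.01], [0, 0, 0], -1], [[0.27, 0.18, -0.01], [0, 0, 0], -1], [[0.35, 0.22, -0.01], [0, 0, 0], -1], [[0.43, 0.27, -0.01], [0, 0, 0], -1]
```

Emit:
apply_moves:
  moves:
    - [[0.08,0.06,-0.015],[0,0,0],-1]
    - [[0.17,0.12,-0.02],[0,0,0],-1]
    - [[0.25,0.18,-0.02],[0,0,0],-1]
    - [[0.34,0.22,-0.02],[0,0,0],-1]
    - [[0.43,0.27,-0.02],[0,0,0],-1]

```text
t: 27.72
eef_pos: [0.5271, -0.1068, 0.2332]
tool_rot: [0.002, -0.689, 0.725, -0.002]
contact_force: [-0.6, 0.5, 13.3]
gripper_width: 0.178
```

```bash
python3 nxt.py .43,.27,-.02 17.7 18.1 5 -2.5 -2.5
```

```text
cmd [ 0.5253 -0.1066  0.2317] meas [ 0.5271 -0.1068  0.2332] err deg [ 0.38  0.08 -0.02] f [-0.55  0.51 13.34] t 27.725 w 0.17756108671675913
nose err mm [ 1.76 -0.19 -1.08]
[[0.08, 0.05, -0.01], [0, 0, 0], -1], [[0.17, 0.09, -0.01], [0, 0, 0], -1], [[0.25, 0.14, -0.01], [0, 0, 0], -1], [[0.34, 0.19, -0.01], [0, 0, 0], -1], [[0.42, 0.24, -0.01], [0, 0, 0], -1]
```

Emit:
apply_moves:
  moves:
    - [[0.08,0.05,-0.02],[0,0,0],-1]
    - [[0.17,0.09,-0.03],[0,0,0],-1]
    - [[0.25,0.14,-0.03],[0,0,0],-1]

```text
t: 28.1
eef_pos: [0.5239, -0.1115, 0.2336]
tool_rot: [0.003, -0.689, 0.725, -0.002]
contact_force: [2.9, 4.8, 7.9]
gripper_width: 0.175
```

```bash
python3 nxt.py .25,.14,-.03 17.94 18.4 6 -2.0 -2.0
```

```text
cmd [ 0.5215 -0.1127  0.2324] meas [ 0.5239 -0.1115  0.2336] err deg [ 0.44 -0.02 -0.07] f [2.89 4.85 7.89] t 28.1 w 0.17456620022479186
nose err mm [ 2.49  1.25 -0.79]
[[0.09, 0.05, 0.00], [0, 0, 0], -1], [[0.17, 0.10, 0.00], [0, 0, 0], -1], [[0.25, 0.14, -0.00], [0, 0, 0], -1], [[0.33, 0.19, -0.00], [0, 0, 0], -1], [[0.41, 0.24, -0.00], [0, 0, 0], -1], [[0.49, 0.29, -0.00], [0, 0, 0], -1]
```

Emit:
apply_moves:
  moves:
    - [[0.09,0.05,0],[0,0,0],-1]
    - [[0.17,0.1,0],[0,0,0],-1]
    - [[0.25,0.14,0],[0,0,0],-1]
    - [[0.33,0.19,0],[0,0,0],-1]

```text
t: 28.6
eef_pos: [0.5185, -0.1195, 0.2334]
tool_rot: [0.003, -0.689, 0.725, -0.002]
contact_force: [2.7, 2.8, 9.5]
gripper_width: 0.177
```

```bash
python3 nxt.py .33,.19,0 18.25 18.7 6 -2.0 -2.0
```

```text
cmd [ 0.5163 -0.1207  0.2324] meas [ 0.5185 -0.1195  0.2334] err deg [ 0.39 -0.   -0.09] f [2.73 2.78 9.49] t 28.6 w 0.17722732101773242
nose err mm [ 2.27  1.31 -1.01]
[[0.08, 0.05, -0.00], [0, 0, 0], -1], [[0.16, 0.10, -0.00], [0, 0, 0], -1], [[0.25, 0.14, -0.01], [0, 0, 0], -1], [[0.34, 0.19, -0.01], [0, 0, 0], -1], [[0.43, 0.23, -0.01], [0, 0, 0], -1], [[0.53, 0.26, -0.01], [0, 0, 0], -1]
```

Emit:
apply_moves:
  moves:
    - [[0.08,0.05,-0.005],[0,0,0],-1]
    - [[0.16,0.1,-0.01],[0,0,0],-1]
    - [[0.25,0.14,-0.01],[0,0,0],-1]
    - [[0.34,0.19,-0.01],[0,0,0],-1]
    - [[0.43,0.23,-0.01],[0,0,0],-1]
    - [[0.53,0.26,-0.01],[0,0,0],-1]

```text
t: 29.35
eef_pos: [0.5113, -0.1323, 0.2336]
tool_rot: [0.003, -0.689, 0.725, -0.002]
contact_force: [2.0, 4.1, 7.9]
gripper_width: 0.176
```

```bash
python3 nxt.py .53,.26,-.01 18.7 19.1 5 -2.0 -2.0
```

```text
cmd [ 0.5091 -0.1336  0.2326] meas [ 0.5113 -0.1323  0.2336] err deg [ 0.38 -0.01 -0.09] f [2.04 4.09 7.87] t 29.35 w 0.17600452451228474
nose err mm [ 2.15  1.25 -0.99]
[[0.11, 0.03, 0.00], [0, 0, 0], -1], [[0.21, 0.05, 0.00], [0, 0, 0], -1], [[0.32, 0.06, 0.01], [0, 0, 0], -1], [[0.43, 0.06, 0.01], [0, 0, 0], -1], [[0.54, 0.05, 0.01], [0, 0, 0], -1]
```

Emit:
apply_moves:
  moves:
    - [[0.11,0.03,0],[0,0,0],-1]
    - [[0.21,0.05,0],[0,0,0],-1]
    - [[0.32,0.06,0.01],[0,0,0],-1]
    - [[0.43,0.06,0.01],[0,0,0],-1]
    - [[0.54,0.05,0.01],[0,0,0],-1]

```text
t: 29.98
eef_pos: [0.5088, -0.1453, 0.2333]
tool_rot: [0.002, -0.689, 0.725, -0.001]
contact_force: [-1.4, 7.4, 12.2]
gripper_width: 0.175
```

```bash
python3 nxt.py .54,.05,.01 19.1 19.5 5 -2.0 -2.0
```

```text
cmd [ 0.5072 -0.147   0.2324] meas [ 0.5088 -0.1453  0.2333] err deg [ 0.29 -0.04 -0.1 ] f [-1.42  7.45 12.21] t 29.975 w 0.17453362359422517
nose err mm [ 1.7   1.67 -1.13]
[[0.11, -0.01, -0.00], [0, 0, 0], -1], [[0.21, -0.03, 0.00], [0, 0, 0], -1], [[0.32, -0.07, 0.00], [0, 0, 0], -1], [[0.42, -0.11, 0.01], [0, 0, 0], -1], [[0.52, -0.15, 0.01], [0, 0, 0], -1]
```

Emit:
apply_moves:
  moves:
    - [[0.1,-0.01,-0.01],[0,0,0],-1]
    - [[0.2,-0.03,-0.015],[0,0,0],-1]
    - [[0.31,-0.07,-0.015],[0,0,0],-1]
    - [[0.41,-0.11,-0.01],[0,0,0],-1]

```text
t: 30.48
eef_pos: [0.5104, -0.1576, 0.2331]
tool_rot: [0.001, -0.689, 0.725, -0.001]
contact_force: [-0.5, 0.6, 7.8]
gripper_width: 0.177
```

```bash
python3 nxt.py .41,-.11,-.01 19.42 19.8 5 -1.5 -1.5
```

```text
cmd [ 0.5094 -0.1574  0.2326] meas [ 0.5104 -0.1576  0.2331] err deg [ 0.24  0.09 -0.02] f [-0.5   0.62  7.76] t 30.475 w 0.17652552180660822
nose err mm [ 1.12  0.04 -1.05]
[[0.10, -0.04, -0.00], [0, 0, 0], -1], [[0.19, -0.09, 0.00], [0, 0, 0], -1], [[0.28, -0.15, 0.01], [0, 0, 0], -1], [[0.36, -0.21, 0.01], [0, 0, 0], -1], [[0.44, -0.28, 0.01], [0, 0, 0], -1]
```

```bash
sed -i 's/OFF=.0035/OFF=.003/' rim.py; python3 - <<'E'
from rim import *
for v in rows(19.42,19.9,6,-.0015): print([float(a) for a in v])
E
```

```text
[0.1, -0.06, 0.0]
[0.19, -0.11, 0.004]
[0.28, -0.17, 0.007]
[0.37, -0.24, 0.011]
[0.45, -0.31, 0.015]
[0.52, -0.39, 0.019]
```

Emit:
apply_moves:
  moves:
    - [[0.1,-0.06,0],[0,0,0],-1]
    - [[0.19,-0.11,0],[0,0,0],-1]
    - [[0.28,-0.17,0.005],[0,0,0],-1]
    - [[0.37,-0.24,0.01],[0,0,0],-1]
    - [[0.45,-0.31,0.015],[0,0,0],-1]
    - [[0.52,-0.39,0.02],[0,0,0],-1]

```text
t: 31.22
eef_pos: [0.5196, -0.171, 0.2326]
tool_rot: [0.001, -0.689, 0.725, -0.001]
contact_force: [2.0, -0.1, 4.8]
gripper_width: 0.176
```

```bash
python3 nxt.py .52,-.39,.02 19.9 20.3 5 -1.5 -1.5
```

```text
cmd [ 0.5185 -0.1708  0.2321] meas [ 0.5196 -0.171   0.2326] err deg [ 0.26  0.1  -0.04] f [ 2.03 -0.12  4.76] t 31.225 w 0.1759568087603603
nose err mm [ 1.05 -0.21 -1.01]
[[0.06, -0.09, 0.00], [0, 0, 0], -1], [[0.12, -0.18, 0.01], [0, 0, 0], -1], [[0.18, -0.26, 0.01], [0, 0, 0], -1], [[0.22, -0.35, 0.02], [0, 0, 0], -1], [[0.27, -0.43, 0.02], [0, 0, 0], -1]
```

Emit:
apply_moves:
  moves:
    - [[0.06,-0.09,0.02],[0,0,0],-1]
    - [[0.12,-0.18,0.025],[0,0,0],-1]
    - [[0.18,-0.26,0.03],[0,0,0],-1]
    - [[0.22,-0.35,0.035],[0,0,0],-1]
    - [[0.27,-0.43,0.04],[0,0,0],-1]

```text
t: 31.85
eef_pos: [0.5302, -0.1789, 0.232]
tool_rot: [0.001, -0.689, 0.725, -0.002]
contact_force: [0.2, -1.3, 9.1]
gripper_width: 0.174
```

```bash
python3 nxt.py .27,-.43,.04 20.3 20.7 5 -1.8 -1.8
```

```text
cmd [ 0.5289 -0.1781  0.2311] meas [ 0.5302 -0.1789  0.232 ] err deg [ 0.3   0.14 -0.01] f [ 0.25 -1.27  9.07] t 31.85 w 0.17357647232173265
nose err mm [ 1.21 -0.65 -1.08]
[[0.05, -0.09, -0.00], [0, 0, 0], -1], [[0.10, -0.18, 0.00], [0, 0, 0], -1], [[0.15, -0.26, 0.01], [0, 0, 0], -1], [[0.20, -0.35, 0.01], [0, 0, 0], -1], [[0.25, -0.43, 0.01], [0, 0, 0], -1]
```

```bash
python3 - <<'E'
from rim import *
par=np.load("par.npy")
D=[(8.5,.83,9.3),(9.5,1.05,13),(10.25,1.04,9.7),(11.16,.95,10.5),(11.53,.88,10.7),(12.17,.92,11),(12.5,.81,9.9),(13.3,.78,8.9),(13.7,.7,9.8),(14.2,.67,8.2),(14.7,.71,9.9),(15.2,.77,8),(15.7,.81,10),(16.2,.96,10),(16.7,.89,10),(17.33,1.11,14.6),(17.7,1.08,15.8),(18.25,1.01,12),(18.7,.99,10.3),(19.42,1.05,10),(19.9,1.01,7.2),(20.3,1.08,11.5)]
A=[];b=[]
for s,e,f in D:
    p,_=mid(s*L/12,.0025);A.append([1,p[0],p[1],f]);b.append(-e)
x,*_=np.linalg.lstsq(np.array(A),np.array(b),rcond=None);print(x,(np.array(b)-np.array(A)@x).round(2))
par[3]
c=cam("wrist");cv2.imwrite("pics/w9.png",c[0][:,:,::-1]);cv2.imwrite("pics/w9z.png",cv2.resize(np.clip(c[0][0:280,60:400,::-1].astype(float)*1.3,0,255).astype(np.uint8),None,fx=2.3,fy=2.1))
E
```

```text
[-0.61003754  0.92086626  2.03002473 -0.02933869] [ 0.17  0.03 -0.09 -0.03  0.02 -0.06  0.   -0.04  0.07  0.06  0.08 -0.02
  0.01 -0.12 -0.02 -0.06  0.03  0.03  0.02 -0.02 -0.06 -0.01]
```

View pics/w9z.png

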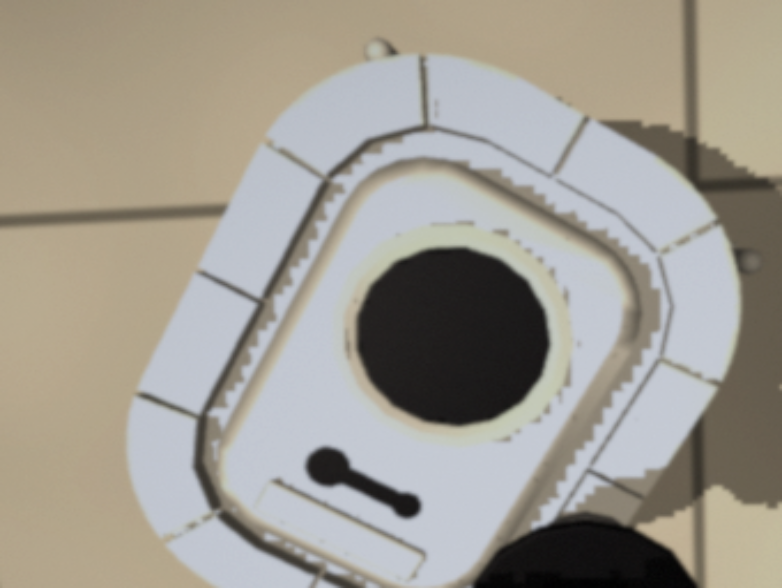

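Emit:
apply_moves:
  moves:
    - [[0.05,-0.09,0],[0,0,0],-1]
    - [[0.1,-0.18,0],[0,0,0],-1]
    - [[0.15,-0.26,0.005],[0,0,0],-1]
    - [[0.2,-0.35,0.01],[0,0,0],-1]
    - [[0.25,-0.43,0.01],[0,0,0],-1]

```text
t: 32.52
eef_pos: [0.5393, -0.1845, 0.2315]
tool_rot: [0.001, -0.689, 0.725, 0.0]
contact_force: [-4.5, 3.6, 11.7]
gripper_width: 0.171
```

```bash
python3 nxt.py .25,-.43,.01 20.7 20.7 1 -1.8 -1.8; python3 - <<'E'
from rim import *
goto([.542,.1453,.291])
E
```

```text
cmd [ 0.5393 -0.1849  0.2308] meas [ 0.5393 -0.1845  0.2315] err deg [ 0.07  0.04 -0.03] f [-4.46  3.6  11.7 ] t 32.525 w 0.17078075456793054
nose err mm [-0.04  0.46 -1.03]
[[-0.00, -0.00, 0.00], [0, 0, 0], -1]
shift [-13.201   0.576  -2.387] turn [0. 0. 0.]
```

Emit:
apply_moves:
  moves:
    - [[0,0,-0.3],[0,0,0],-1]
    - [[0,0,-1],[0,0,0],-1]
    - [[0,0,-2],[0,0,0],-1]
    - [[-0.8,0,-2.4],[0,0,0],-1]
    - [[-2.2,0.1,-2.4],[0,0,0],-1]
    - [[-4,0.2,-2.4],[0,0,0],-1]
    - [[-6,0.3,-2.4],[0,0,0],-1]
    - [[-8,0.4,-2.4],[0,0,0],-1]
    - [[-10,0.5,-2.4],[0,0,0],-1]
    - [[-11.6,0.58,-2.4],[0,0,0],-1]
    - [[-12.7,0.58,-2.4],[0,0,0],-1]
    - [[-13.2,0.58,-2.4],[0,0,0],-1]
    - [[-13.2,0.58,-2.4],[0,0,0],-1]
    - [[-13.2,0.58,-2.4],[0,0,0],-1]
    - [[-13.2,0.58,-2.4],[0,0,0],-1]

```text
t: 34.4
eef_pos: [0.5416, 0.1435, 0.2901]
tool_rot: [-0.0, -0.688, 0.726, -0.0]
contact_force: [-0.8, 0.3, -2.9]
gripper_width: 0.174
```

```bash
python3 - <<'E'
from rim import *
done([-13.2,.58,-2.4],[0,0,0])
goto([.542,.1455,.1313])
c=cam("wrist");cv2.imwrite("pics/w10.png",np.clip(c[0][:,:,::-1].astype(float)*2,0,255).astype(np.uint8))
print(proj(c,[.542,.1442,.045]))
E
```

```text
cmd [0.5419 0.1453 0.2913] meas [0.5416 0.1435 0.2901] err deg [0.04 0.13 0.14] f [-0.79  0.33 -2.87] t 34.4 w 0.17378778716852714
shift [ 1.000e-03 -9.000e-03  6.401e+00] turn [0. 0. 0.]
[208.81137001 312.68442728]
```

View pics/w10.png

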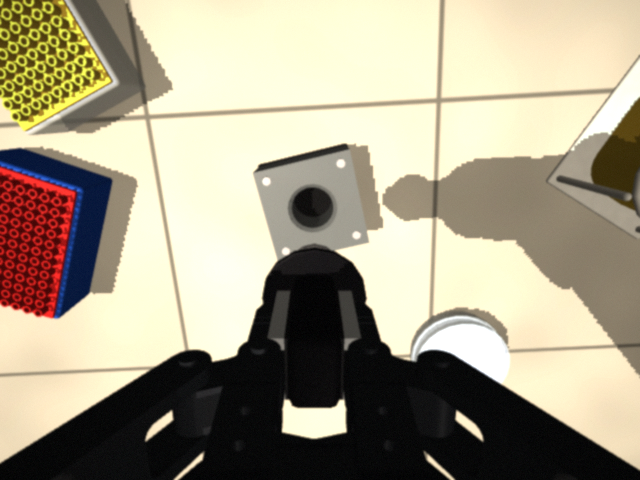

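Emit:
apply_moves:
  moves:
    - [[0,0,0.6],[0,0,0],-1]
    - [[0,0,1.6],[0,0,0],-1]
    - [[0,0,2.6],[0,0,0],-1]
    - [[0,0,3.4],[0,0,0],-1]
    - [[0,0,4],[0,0,0],-1]
    - [[0,0,4.6],[0,0,0],-1]
    - [[0,0,5.2],[0,0,0],-1]
    - [[0,0,5.7],[0,0,0],-1]
    - [[0,0,6],[0,0,0],-1]
    - [[0,0,6.2],[0,0,0],-1]
    - [[0,0,6.3],[0,0,0],-1]
    - [[0,0,6.3],[0,0,0],-1]

```text
t: 35.95
eef_pos: [0.5416, 0.145, 0.1328]
tool_rot: [0.0, -0.689, 0.725, -0.0]
contact_force: [-1.0, -0.5, -2.4]
gripper_width: 0.18
```

Emit:
apply_moves:
  moves:
    - [[0,0,0.06],[0,0,0],-1]
    - [[0,0,0.08],[0,0,0],-1]
    - [[0,0,0.08],[0,0,0],-1]

```text
t: 36.33
eef_pos: [0.5415, 0.145, 0.1307]
tool_rot: [0.0, -0.689, 0.725, -0.0]
contact_force: [0.1, -0.7, -2.7]
gripper_width: 0.178
```

Emit:
apply_moves:
  moves:
    - [[0,0,0.02],[0,0,0],-1]
    - [[0,0,0.03],[0,0,0],-1]
    - [[0,0,0.03],[0,0,0],-1]

```text
t: 36.7
eef_pos: [0.5415, 0.145, 0.1306]
tool_rot: [0.0, -0.689, 0.725, -0.0]
contact_force: [-2.1, -1.2, 5.5]
gripper_width: 0.172
```

Collar is resting on the block; release and back off.

Emit:
apply_moves:
  moves:
    - [[0,0,0],[0,0,0],-0.6]
    - [[0,0,0],[0,0,0],-0.3]
    - [[0,0,0],[0,0,0],0.2]
    - [[0,0,0],[0,0,0],0.7]
    - [[0,0,0],[0,0,0],1]
    - [[0,0,0],[0,0,0],1]
    - [[0,0,0],[0,0,0],1]
    - [[0,0,-0.5],[0,0,0],1]
    - [[0,0,-1.5],[0,0,0],1]
    - [[0,0,-3],[0,0,0],1]
    - [[0,0,-4.5],[0,0,0],1]
    - [[0,0,-5.5],[0,0,0],1]
    - [[0,0,-5.5],[0,0,0],1]
    - [[0,0,-5.5],[0,0,0],1]

```text
t: 38.45
eef_pos: [0.541, 0.1447, 0.267]
tool_rot: [-0.0, -0.689, 0.725, 0.0]
contact_force: [-0.1, -0.1, -0.7]
gripper_width: 0.999
```

```bash
python3 - <<'E'
from rim import *
o=get_obs();print(o["t"],o["eef_pos"],o["contact_force"],o["gripper_width"])
c=cam("wrist");cv2.imwrite("pics/w11.png",np.clip(c[0][:,:,::-1].astype(float)*2,0,255).astype(np.uint8))
for z in (.048,.101): print(proj(c,[.542,.1445,z]))
s=cam("side"); cv2.imwrite("pics/s11.png",cv2.resize(s[0][120:340,230:450,::-1],None,fx=2.7,fy=2.7,interpolation=cv2.INTER_CUBIC))
E
```

```text
38.45 [0.54100083 0.14471838 0.26696868] [-0.08236197 -0.14199254 -0.68276643] 0.9986722231229709
[215.98983067 313.96219976]
[237.53432449 314.12540118]
```

View pics/w11.png

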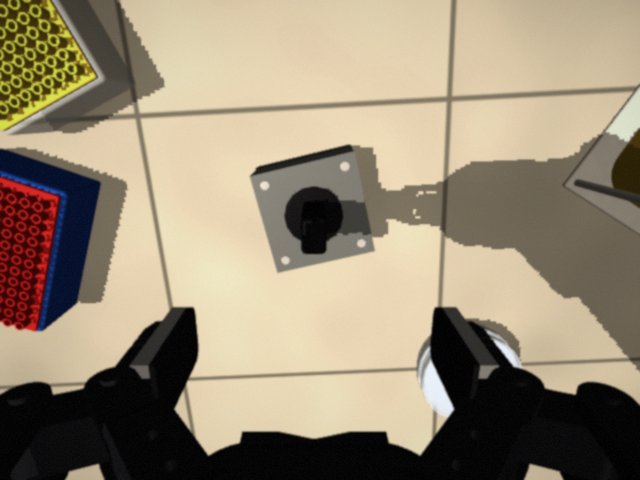

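View pics/s11.png

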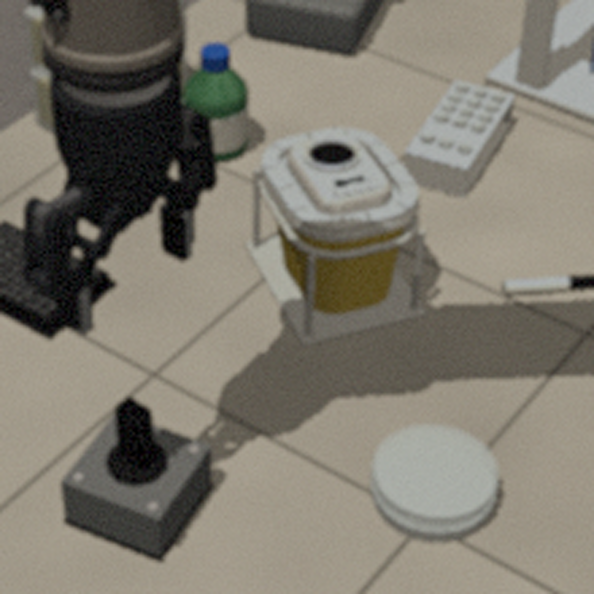

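```bash
python3 -c "
from station import *
print(hand_in())"
```

```text
the job is handed in; nothing more can be done
None
```

I pressed the lid's rim home in one unbroken pass with the closing tool, put the tool back in its stand and handed the job in at about 38.5 s. The station gave no verdict, so the result rests on the checks below.

- **Pass:** The nose began at the middle of catch 8 and went anticlockwise once round, with about 30 mm of overlap. It was not raised until the end.
- **Force:** After the tool's weight was taken off, the readings at the end of each move showed about 7 to 16 N downward and up to about 17 N in total. Force within a move was not read, so a higher peak there is possible.
- **Catches:** There is no direct reading of the catches. The nose heights measured round the rim fit one leaning plane to within 0.12 mm, apart from 0.17 mm at the first press. A catch left up would have stood 2 mm high.
- **Sideways lag:** The nose trailed its commanded place by up to about 4 mm, mostly along the path. I shifted the path in or out to allow for this. The worked-out nose position stayed about 1.5 to 4 mm outside the mid-line, within the 14 mm rim.
- **Tool and bench:** The last pictures show the tool upright and centred in its stand, its collar on the block. The gripper was open and clear of it. The bystanders in view looked undisturbed; I did not measure their positions again.

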